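# Load the drying pan with desiccant tablets and lock its collar

### The job

Take the blue shaker by its handle and shake its eight orange desiccant tablets out over the round drying pan, spreading them so that all eight lie in the pan and every quarter of it has at least one. Then set the empty shaker back upright in its grey parking tray and let go, and last turn the pan's black lock collar by its red lever until the lever is in line with the green locked mark. Spill nothing, do not touch the tablets with the gripper, and leave the other things on the bench alone.

Things in the scene. Friction and masses are not known exactly. Their poses are not given: they have to be found in the camera images.
- shaker: Blue flat box 112 (its x) x 58 x 37 mm high, clear lid; walls 3, floor 4 mm. Its whole -x end is the open mouth (52 x 30 mm). A white square handle post 30 x 30 mm stands on the lid's middle, top 97 mm above the underside. Origin: centre of underside, z up. Holds 8 tablets, about 0.26 kg full. Slippery: tablets slide out once the mouth tips down some 15 to 25 degrees, sooner if shaken.
- shaker_grip (a point): Point on the shaker's handle post axis, 72 mm above the underside, where to grip it (any of the two square directions).
- shaker_mouth (a point): Middle of the lower lip of the shaker's mouth (56 mm from its middle, 4 mm above its underside).
- pan: Fixed round drying pan of bright steel, 192 mm inside diameter, on a round grey platform 286 mm across. Origin: centre of the platform's underside on the bench; pan floor at z = 22 mm, rim at z = 50 mm. A low cross of ribs (5 mm) along the pan's own x and y axes divides the floor into four equal quarters.
- collar (a joint): Black captive lock collar (244 mm across, top at z = 35 mm) round the pan, turning about the pan's vertical axis; grows counter-clockwise seen from above (rad). White open mark at 0, green locked mark at 0.90; it can turn on to 1.15, past the mark. Needs about 2 N at the lever and stays where it is left.
- lever (a point): Red round upright lever peg on the collar, 16 mm diameter, 60 mm tall (from z = 34 to 94 mm above the bench), 114 mm from the pan's axis; this point is on its axis 80 mm above the bench.
- locked_mark (a point): Green locked mark on the grey platform, 134 mm from the pan's axis: the lever peg stands on the line from the pan's axis to this mark when locked.
- rest: Fixed grey parking tray for the shaker, 165 (its x) x 94 mm outside, walls 4 mm thick and 16 mm high, floor 4 mm thick. Origin: centre of its underside; the shaker stands in it with its x along the tray's x, some 20 mm of room at each end and 14 mm at each side.
- tape_roll: Bystander: roll of tape, 66 mm across, 19 mm high, lying flat; origin centre of underside.
- beaker: Bystander: clear beaker 80 mm across, 113 mm high; origin centre of underside.
- blue_bottle: Bystander: white bottle with a blue cap, 49 mm across, 85 mm high; origin centre of underside.
- marker: Bystander: black and white marker pen, 135 mm long, lying flat; origin at its middle, underside.
- tablet0: Orange desiccant tablet, rounded block 18 x 18 x 14 mm, 12 g, at first inside the shaker (eight alike). Origin: centre of its underside.
- tablet1: Orange desiccant tablet, rounded block 18 x 18 x 14 mm, 12 g, at first inside the shaker (eight alike). Origin: centre of its underside.
- tablet2: Orange desiccant tablet, rounded block 18 x 18 x 14 mm, 12 g, at first inside the shaker (eight alike). Origin: centre of its underside.
- tablet3: Orange desiccant tablet, rounded block 18 x 18 x 14 mm, 12 g, at first inside the shaker (eight alike). Origin: centre of its underside.
- tablet4: Orange desiccant tablet, rounded block 18 x 18 x 14 mm, 12 g, at first inside the shaker (eight alike). Origin: centre of its underside.
- tablet5: Orange desiccant tablet, rounded block 18 x 18 x 14 mm, 12 g, at first inside the shaker (eight alike). Origin: centre of its underside.
- tablet6: Orange desiccant tablet, rounded block 18 x 18 x 14 mm, 12 g, at first inside the shaker (eight alike). Origin: centre of its underside.
- tablet7: Orange desiccant tablet, rounded block 18 x 18 x 14 mm, 12 g, at first inside the shaker (eight alike). Origin: centre of its underside.

How it is judged:
By the outcome, as a careful person would: the job done as asked, in the order asked, and still so for the second after the job is handed in, with the robot touching nothing.
It also fails if it takes over 72 s, if anything falls off the work surface, if the arm or the gripper's body presses on something with over 40 N, if the wrist force passes 120 N, or if a joint passes its speed limit or range.

### The arm

A 6-joint arm with a two-finger parallel gripper is mounted at the origin on a cart in front of the work surface, level with it; the furniture and walls round the work are solid. World frame = base frame: x ahead of the robot, y to its left, z up, the work surface at z = 0. Lengths are in mm, angles in rad, forces in N, time in s.
With the tool pointing down it reaches from about 275 to 975 mm from the base axis. Payload 8.4 kg.
Tool frame: the origin (TCP) lies on the centre line of the jaws, within the pads' length; the fingertips stand 17 mm ahead of it and the grasp point (between the pads) lies 2 mm behind it; z points along the fingers, y is the line along which they close (so a half turn about z gives the same grasp; the last joint's range is limited). The gripper opens to 92 mm and grips with 3 to 60 N. Pads are 20 mm wide; open, the fingers measure 128 mm over their backs; the gripper's body (75 mm by 189 mm) begins 69 mm behind the grasp point.
Start: joints at [1.158, 0.353, 1.633, -0, 1.155, -0.002], TCP at [249.588, 573.004, 197.283] pointing down, gripper open.
Joint ranges: [-2.63, 2.63], [-0.92, 2.1], [0.06, 2.66], [-1.3, 4.44], [0, 2.69], [-3.02, 3.02]. Speed limits (rad/s): [2.22, 2.22, 2.79, 3.14, 3.14, 3.14].

### API

Orientations are given as a unit quaternion [w, x, y, z].
In Python, from station import readout, snapshot, bot, look_for, place_of gives the robot as it stands.
- The arm moves only by the tool drive_tool, never from a script. Its argument "motion" is a list of rows, each a list of 6 numbers: the shift along the tool's x, y, z as a fraction of full scale, then the turn, a rotation vector about the tool's x, y, z as a fraction of full scale. A call has 1 to 12 rows; each row is the pose to reach, as a shift and turn from the pose commanded when the call began, along the tool's axes at that moment, turning the shorter way round; what a row does not reach only later rows make up. Full scale, the value 1, is 200 mm for a shift and 180 degrees for a turn. A row lasts 1/10 s, in which the tool goes at most 50 mm and 8.59 degrees, less where a joint would pass 70% of its speed; a pose out of reach is approached as far as the arm can. A call with a number of a shift or a turn outside -1 to 1 is refused whole. A call with a gripper value outside its range is refused whole. "jaw" is the opening, from 0 (shut) to 1 (fully open), set as the call begins (left out, the last holds). The fingers move at their own pace and stop on an object; the grip force is fixed at half the most. Time passes only in rows, so rows that repeat a pose let the fingers close. It gives the time, the measured TCP pose, the force, the opening and the grip force at its end, in the units of the state.
- readout.get_state(): the state, without advancing time (a new reading comes with each control period).
- snapshot(name): name is "scene" or "side" or "wrist"; returns a dict with "image" (480x640x3 uint8, red, green, blue), "vfov" (degrees; the focal length in pixels is half the picture's height over the tangent of half this angle, whatever the lens; pixels are square), "cx", "cy" (the principal point, pixels), "R" (3x3) and "t" (3): a world point X has camera coordinates R X + t; the wrist camera has in their place "T_tool_cam" (4x4, takes a point from camera to tool coordinates, whose origin is the TCP and whose axes are the flange's). Camera axes: x right, y down, z forward; pixel columns grow to the right and rows downward; lengths in mm; the calibration is good to about 2 mm. A picture is of the moment at which its call begins: read the wrist's pose just before it. There is no depth.
- bot.job_done(): hands the job in; it is judged then, once.
Trained networks look in a picture, given as the dict that the camera call returned (one of the last four; its "shot" number tells which), for a name from the list of things; names that differ only in an ending like _2 or _b are one class to them, and where a whole thing is asked for, a point or a joint stands for the part that bears it (a point fixed in the world has none). Each returns a list of dicts, best first, with "p" (0 to 1); they miss things now and then, are a little off and sometimes report something else, mostly with a low value. They report only what shows in the picture. A call takes as long as a camera call.
- look_for(target, picture): "point" ([x, y, z] in mm, in world coordinates, good to about 4 mm: the middle of the surface that is visible of it).
- place_of(target, picture): "point" ([x, y, z] in mm, in world coordinates, good to about 4 mm: a listed point, or the origin of a listed thing).
The state is a dict: "time": time; "qpos": joint angles; "joint_velocities": joint speeds; "joint_torque": joint torques, N m; "tool_pos": TCP position; "tcp_rot": TCP orientation; "contact_force": force on the tool from outside, world axes, zero at the start; "wrist_torque": the same for the moment, N m; "grip_width": opening from 0.0 (shut) to 1.0 (fully open); "finger_force": force on a finger pad.
Only numpy, scipy, OpenCV 4.12 (cv2) and the standard library are available. Lean on these libraries where they do the work, as an engineer would, in place of code of your own. Each camera call takes 0.05 s, during which the arm holds its last target. There are 200 camera calls.

## Working session

There is one attempt and no reset: what is moved stays moved. The work goes in short steps, Python scripts to look and compute and a tool call to move; the robot and the scene stay as the last step left them, time stands still between calls to the robot, and variables do not carry over. Pictures are saved under pics/ and viewed, at most 10 in all, crops included, and the job is handed in when it is done.

Besides the shell and the picture viewer there is one more tool, called after ">>>" as name([rows], argument=value, ...), one row to a line, values as JSON. drive_tool: Moves the arm, as the interface text tells. Shift numbers are shares of 200 mm and turn numbers shares of 180 degrees, none past 1 either way. Its arguments: {"type":"object","properties":{"motion":{"type":"array"},"jaw":{"type":"number"}},"required":["motion"]}

```bash
ls; mkdir -p pics; python3 - <<'E'
from station import readout, snapshot, bot, look_for, place_of
import cv2,numpy as np
s=readout.get_state();print(s['time'],s['tool_pos'],s['tcp_rot'],s['grip_width'])
for c in ['scene','side']:
    p=snapshot(c);cv2.imwrite(f'pics/{c}.png',p['image'][:,:,::-1])
    print(c,(-np.array(p['R']).T@np.array(p['t'])).round())
    for n in ['shaker','shaker_grip','shaker_mouth','pan','lever','locked_mark','rest','tape_roll','beaker','blue_bottle','marker']:
        r=place_of(n,p)[:1]; print(n,[(np.round(d['point']).tolist(),round(d['p'],2)) for d in r])
E
```

```text
pics
0.0 [249.38193753 572.53357306 196.5570391 ] [-1.44060600e-04  2.03960711e-01  9.78978838e-01 -6.65008529e-04] 0.9958955343191849
scene [-242. -481.  716.]
shaker [([544.0, -84.0, 6.0], 0.83)]
shaker_grip [([547.0, -81.0, 75.0], 0.76)]
shaker_mouth [([495.0, -99.0, 6.0], 0.66)]
pan [([559.0, 194.0, -2.0], 0.95)]
lever [([461.0, 256.0, 79.0], 0.73)]
locked_mark [([426.0, 182.0, 20.0], 0.75)]
rest [([520.0, -82.0, 5.0], 0.62)]
tape_roll [([382.0, 356.0, -2.0], 0.36)]
beaker [([430.0, 467.0, 2.0], 0.55)]
blue_bottle [([358.0, -195.0, -1.0], 0.92)]
marker [([363.0, 166.0, 2.0], 0.81)]
side [ 228. -925. 1024.]
shaker [([545.0, -85.0, 8.0], 0.85)]
shaker_grip [([543.0, -80.0, 75.0], 0.64)]
shaker_mouth [([384.0, 348.0, -3.0], 0.5)]
pan [([560.0, 200.0, 1.0], 0.93)]
lever [([464.0, 257.0, 78.0], 0.58)]
locked_mark [([426.0, 186.0, 19.0], 0.68)]
rest [([552.0, -91.0, -2.0], 0.89)]
tape_roll [([386.0, 350.0, -4.0], 0.8)]
beaker [([435.0, 466.0, 2.0], 0.84)]
blue_bottle [([365.0, -192.0, -1.0], 0.93)]
marker [([367.0, 168.0, 2.0], 0.74)]
```

View pics/scene.png

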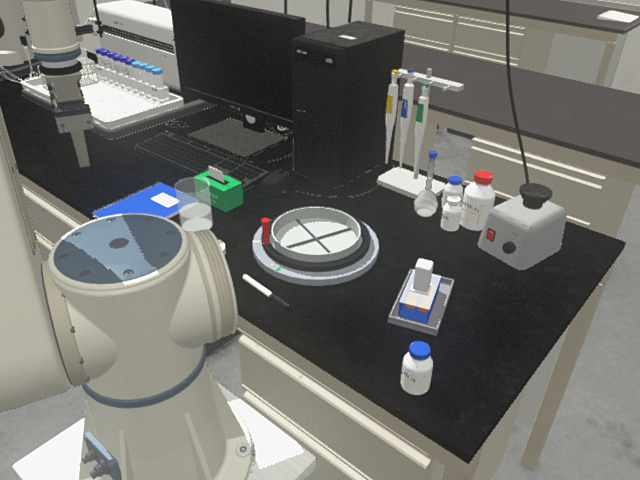

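View pics/side.png

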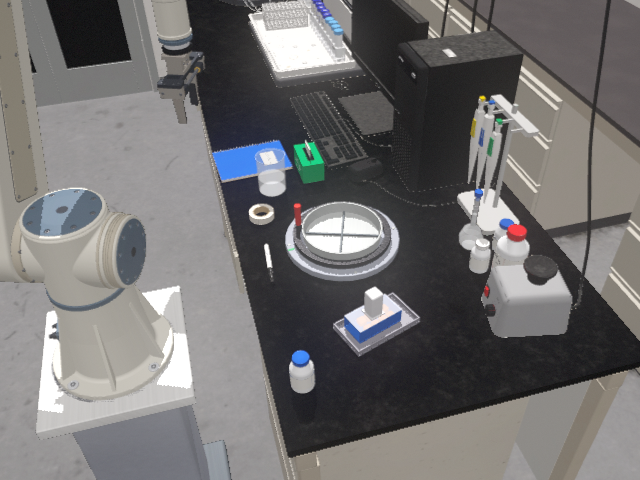

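Mouth of the shaker (orange showing, scene px ~(410,310)) faces the robot. The lever is at scene px (266,230) and the green mark at (277,268). Next I make a helper and plan a move above the shaker for the wrist view.

```bash
cat > h.py <<'E'
from station import readout, snapshot, bot, look_for, place_of
import cv2,numpy as np
from scipy.spatial.transform import Rotation as Ro
np.set_printoptions(suppress=True,precision=3)
def rot(w): return Ro.from_quat(np.roll(w,-1))
def pose():
    s=readout.get_state(); return np.array(s['tool_pos']),rot(s['tcp_rot']),s
def tool(yaw,tilt=0):
    "tool y horizontal heading yaw(deg); tilt: -y end of the tool goes down (deg)"
    c,s=np.cos(np.radians(yaw)),np.sin(np.radians(yaw))
    R=Ro.from_matrix(np.array([[-s,c,0],[c,s,0],[0,0,-1]]).T@np.eye(3)) if 0 else Ro.from_matrix(np.column_stack([[-s,c,0],[c,s,0],[0,0,-1]]))
    return Ro.from_rotvec(np.radians(tilt)*np.array([s,-c,0]))*R
def row(p,R,p0=None,R0=None):
    if p0 is None: p0,R0,_=pose()
    return np.r_[R0.inv().apply(np.array(p)-p0)/200,(R0.inv()*R).as_rotvec()/np.pi]
def wrist():
    p0,R0,s=pose(); w=snapshot('wrist'); T=np.array(w['T_tool_cam'])
    M=np.eye(4);M[:3,:3]=R0.as_matrix();M[:3,3]=p0
    return w,M@T
def ray(w,W,px,z):
    f=w['image'].shape[0]/2/np.tan(np.radians(w['vfov']/2))
    d=W[:3,:3]@np.array([(px[0]-w['cx'])/f,(px[1]-w['cy'])/f,1]);o=W[:3,3]
    return o+d*(z-o[2])/d[2]
E
python3 - <<'E'
from h import *
p,R,s=pose()
print(R.as_matrix()); print(tool(66.5).as_matrix())
w,W=wrist();print(np.array(w['T_tool_cam']),w['vfov'])
print(row([480,250,330],tool(66.5)),row([545,-84,330],tool(17)))
E
```

```text
[[-0.917  0.399  0.   ]
 [ 0.399  0.917  0.   ]
 [ 0.     0.    -1.   ]]
[[-0.917  0.399  0.   ]
 [ 0.399  0.917  0.   ]
 [ 0.     0.    -1.   ]]
[[   0.      -0.967   -0.255   71.864]
 [   1.      -0.       0.001   -0.593]
 [  -0.001   -0.255    0.967 -187.427]
 [   0.       0.       0.       1.   ]] 65.09699820972837
[-1.701 -1.021 -0.664  0.    -0.    -0.   ] [-2.666 -2.422 -0.664  0.    -0.     0.275]
```

>>> drive_tool([
  [-0.2, -0.12, -0.15, 0, 0, 0],
  [-0.42, -0.25, -0.3, 0, 0, 0],
  [-0.64, -0.38, -0.45, 0, 0, 0],
  [-0.85, -0.51, -0.6, 0, 0, 0],
  [-1, -0.6, -0.65, 0, 0, 0],
])

```text
time: 1.75
tool_pos: [376.5, 395.3, 322.3]
tcp_rot: [0.0, 0.204, 0.979, 0.001]
contact_force: [0.5, 1.0, -0.8]
grip_width: 0.996
finger_force: 0.0
```

>>> drive_tool([
  [-0.2, -0.14, 0, 0, 0, 0],
  [-0.4, -0.28, 0, 0, 0, 0],
  [-0.6, -0.42, 0, 0, 0, 0],
  [-0.75, -0.5, 0, 0, 0, 0],
  [-0.75, -0.5, 0, 0, 0, 0],
  [-0.75, -0.5, 0, 0, 0, 0],
])

```text
time: 2.35
tool_pos: [473.4, 244.4, 320.4]
tcp_rot: [-0.0, 0.205, 0.979, 0.0]
contact_force: [0.4, 0.6, -0.2]
grip_width: 0.995
finger_force: 0.0
```

```bash
python3 - <<'E'
from h import *
print(pose()[0])
w,W=wrist();cv2.imwrite('pics/w1.png',w['image'][:,:,::-1])
for n in ['pan','lever','locked_mark','collar']:
    print(n,[(np.round(d['point'],1).tolist(),round(d['p'],2)) for d in place_of(n,w)[:2]])
print(row([545,-84,330],tool(17)))
E
```

```text
[473.376 244.428 320.413]
pan [([557.7, 192.7, -0.3], 0.8)]
lever [([461.0, 252.2, 81.1], 0.55)]
locked_mark [([425.6, 185.1, 19.9], 0.66)]Traceback (most recent call last):
  File "<stdin>", line 5, in <module>
ValueError: it knows: beaker, blue_bottle, lever, locked_mark, marker, pan, rest, shaker, shaker_grip, shaker_mouth, tablet, tape_roll
```

View pics/w1.png

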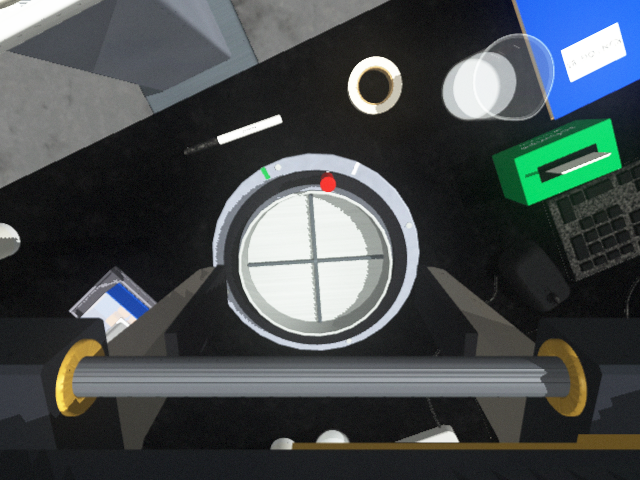

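Clear wrist view: the pan's ribs run (311,194)-(320,320) and (247,265)-(383,257), the green mark is at (266,173), and the red lever's top is at (328,184). The shaker is at the lower left.

```bash
python3 - <<'E'
from h import *
w,W=wrist()
P=[ray(w,W,q,27) for q in [(311,194),(320,320),(247,265),(383,257),(315.3,261)]]
for q in P: print(q)
for a,b in [(0,1),(2,3)]:
    d=P[b]-P[a]; print('rib',np.degrees(np.arctan2(d[1],d[0])),np.linalg.norm(d))
print('green',ray(w,W,(266,173),20),'lev',ray(w,W,(328,184),94))
print(row([545,-84,330],tool(17)))
E
```

```text
[472.63  231.754  27.   ]
[641.553 171.045  27.   ]
[526.82  113.072  27.   ]
[589.496 286.179  27.   ]
[558.404 200.232  27.   ]
rib -19.767937422253976 179.50031982565497
rib 70.09637083096543 184.10350373199816
green [425.539 188.943  20.   ] lev [460.702 259.285  94.   ]
[-0.988 -1.369 -0.048  0.    -0.     0.275]
```

>>> drive_tool([
  [-0.2, -0.18, 0, 0, 0, 0.04],
  [-0.4, -0.36, 0, 0, 0, 0.08],
  [-0.6, -0.54, 0, 0, 0, 0.12],
  [-0.8, -0.7, 0, 0, 0, 0.16],
  [-1, -0.8, 0, 0, 0, 0.2],
])

```text
time: 3.1
tool_pos: [588.5, 22.8, 320.8]
tcp_rot: [0.0, 0.498, 0.867, 0.0]
contact_force: [0.0, 0.6, 0.4]
grip_width: 1.002
finger_force: 0.0
```

```bash
python3 - <<'E'
from h import *
print(row([545,-84,310],tool(17)))
E
```

```text
[-0.352 -0.457  0.054  0.     0.     0.074]
```

>>> drive_tool([
  [-0.17, -0.2, 0.05, 0, 0, 0.04],
  [-0.35, -0.42, 0.05, 0, 0, 0.074],
  [-0.35, -0.46, 0.05, 0, 0, 0.074],
  [-0.35, -0.46, 0.05, 0, 0, 0.074],
])

```text
time: 3.5
tool_pos: [543.7, -84.0, 310.6]
tcp_rot: [-0.0, 0.594, 0.804, -0.0]
contact_force: [0.1, -0.1, 0.5]
grip_width: 1.001
finger_force: 0.0
```

```bash
python3 - <<'E'
from h import *
print(pose()[0])
w,W=wrist();cv2.imwrite('pics/w2.png',w['image'][:,:,::-1])
for n in ['shaker','shaker_grip','shaker_mouth','rest']:
    print(n,[(np.round(d['point'],1).tolist(),round(d['p'],2)) for d in place_of(n,w)[:1]])
E
```

```text
[543.664 -83.979 310.615]
shaker [([549.0, -86.6, 5.0], 0.89)]
shaker_grip [([540.5, -86.2, 78.3], 0.6)]
shaker_mouth [([487.9, -104.2, 6.6], 0.81)]
rest []
```

View pics/w2.png

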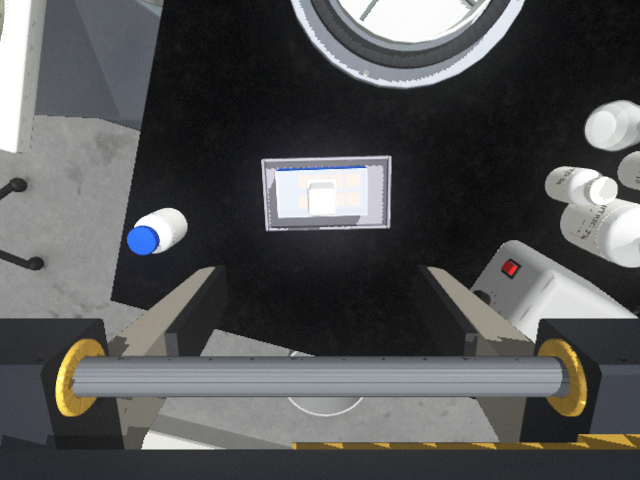

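The tray is at px (263-390,157-230) and the shaker's post top at about (308-337,177-195). I zoom in for the yaw.

```bash
python3 - <<'E'
import cv2
i=cv2.imread('pics/w2.png')[150:240,255:400];cv2.imwrite('pics/w2c.png',cv2.resize(i,None,fx=5,fy=5,interpolation=cv2.INTER_CUBIC))
E
```

```text
(no output)
```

View pics/w2c.png

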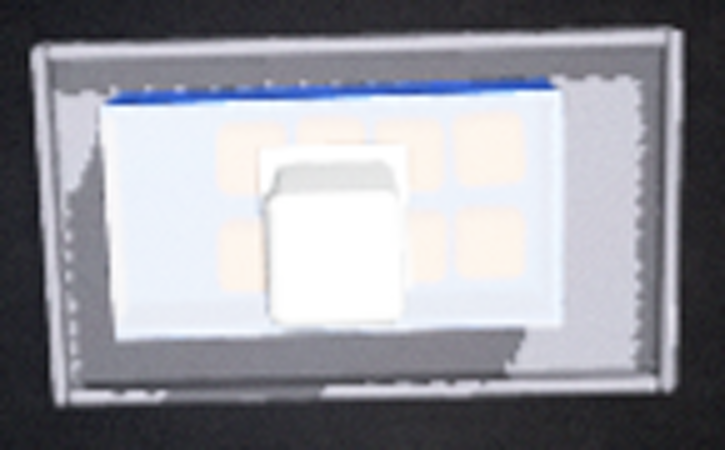

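The zoom shows the lid corners, the post top, and 8 tablets in a 2x4 pattern toward the far end. I compute the poses.

```bash
python3 - <<'E'
from h import *
w,W=wrist()
def f(L,z): return np.array([ray(w,W,(254.9+u/5,149.9+v/5),z)[:2] for u,v in L])
def rep(n,L,z):
    P=f(L,z);d=P[1]-P[0]+P[3-0]*0 ; a=np.degrees(np.arctan2(*(P[1]-P[0])[::-1])),np.degrees(np.arctan2(*(P[2]-P[3])[::-1]))
    print(n,P.mean(0),a,np.linalg.norm(P[1]-P[0]),np.linalg.norm(P[3]-P[0]))
rep('lid',[(105,102),(562,90),(562,325),(118,338)],41)
rep('post',[(270,190),(403,190),(403,322),(273,322)],101)
rep('tray',[(33,47),(683,32),(672,388),(58,403)],16)
for x,y in [(547,-86)]:
    print(row([x,y,78],tool(19)),row([x,y,150],tool(19)))
print(pose()[2]['qpos'])
E
```

```text
lid [546.705 -82.25 ] (np.float64(18.781739033485326), np.float64(19.010696185062457)) 110.15320260962899 58.330319937512115
post [546.447 -81.6  ] (np.float64(17.291975785169374), np.float64(17.293787476492632)) 28.195812156394645 28.610824169252858
tray [554.526 -85.657] (np.float64(18.59066667134123), np.float64(18.74033925511345)) 163.97190989955374 92.97791925548799
[-0.023  0.002  1.163  0.    -0.    -0.01 ] [-0.023  0.002  0.803  0.    -0.    -0.01 ]
[-0.152  0.146  1.653  0.     1.342 -0.453]
```

>>> drive_tool([
  [0.003, 0.015, 0.2, 0, 0, -0.01],
  [0.003, 0.015, 0.4, 0, 0, -0.01],
  [0.003, 0.015, 0.6, 0, 0, -0.01],
  [0.003, 0.015, 0.8, 0, 0, -0.01],
  [0.003, 0.015, 0.9, 0, 0, -0.01],
  [0.003, 0.015, 0.9, 0, 0, -0.01],
  [0.003, 0.015, 0.9, 0, 0, -0.01],
])

```text
time: 4.5
tool_pos: [547.9, -81.1, 130.9]
tcp_rot: [-0.0, 0.581, 0.814, 0.0]
contact_force: [-0.5, -0.9, 0.6]
grip_width: 1.002
finger_force: 0.0
```

```bash
python3 - <<'E'
from h import *
w,W=wrist();cv2.imwrite('pics/w3.png',w['image'][:,:,::-1])
for n in ['shaker_grip']:
    print(n,[(np.round(d['point'],1).tolist(),round(d['p'],2)) for d in place_of(n,w)[:1]])
print(pose()[0],row([546.5,-82.5,74],tool(18.8)))
E
```

```text
shaker_grip [([543.6, -88.7, 75.3], 0.83)]
[548.664 -81.457 132.028] [-0.001 -0.013  0.29   0.001  0.     0.001]
```

View pics/w3.png

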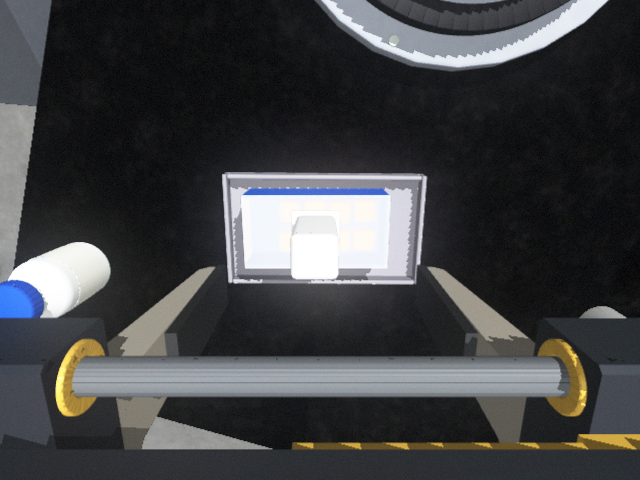

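```bash
python3 - <<'E'
from h import *
w,W=wrist()
print(ray(w,W,(314.7,256),101), ray(w,W,(315.5,229),41), pose()[0])
E
```

```text
[545.426 -84.729 101.   ] [544.713 -83.403  41.   ] [548.633 -81.557 132.08 ]
```

>>> drive_tool([
  [-0.002, -0.013, 0.15, 0, 0, 0],
  [-0.004, -0.013, 0.285, 0, 0, 0],
  [-0.004, -0.013, 0.285, 0, 0, 0],
  [-0.004, -0.013, 0.285, 0, 0, 0],
])

```text
time: 5.05
tool_pos: [545.7, -83.3, 74.5]
tcp_rot: [0.0, 0.581, 0.814, 0.0]
contact_force: [0.7, -0.3, 0.5]
grip_width: 0.998
finger_force: 0.0
```

>>> drive_tool([
  [0, 0, 0, 0, 0, 0],
  [0, 0, 0, 0, 0, 0],
  [0, 0, 0, 0, 0, 0],
  [0, 0, 0, 0, 0, 0],
  [0, 0, 0, 0, 0, 0],
  [0, 0, 0, 0, 0, 0],
  [0, 0, 0, 0, 0, 0],
  [0, 0, 0, 0, 0, 0],
  [0, 0, 0, 0, 0, 0],
  [0, 0, 0, 0, 0, 0],
], jaw=0)

```text
time: 6.05
tool_pos: [544.9, -83.2, 73.3]
tcp_rot: [-0.0, 0.581, 0.814, -0.0]
contact_force: [-0.8, 0.2, -1.0]
grip_width: 0.322
finger_force: 30.0
```

```bash
cat >> h.py <<'E'
C=np.array([559,198.]); H=25
def u(a): return np.array([np.cos(np.radians(a)),np.sin(np.radians(a))])
def tcp_for(lip,zl,tilt,h=H):
    R=tool(h,tilt); return np.r_[lip,zl]-R.apply([0,-56,66]),R
E
python3 - <<'E'
from h import *
p0,R0,s=pose(); print(p0)
for z,t in [(80,0),(95,0),(115,-3),(135,-6),(150,-10)]:
    print('lift',row([p0[0],p0[1],z],tool(18.9,t),p0,R0).round(3))
a=np.array([545,-83,150.]); q=C+50*u(295)+10*u(25)
b,_=tcp_for(q,100,-10); print(q,b)
# path rows relative to lifted pose
Ra=tool(18.9,-10)
for f in [.03,.08,.15,.23,.31,.39,.47,.55,.6]:
    print(row(a+f*(b-a),tool(18.9+f*6.1,-10),a,Ra).round(3))
E
```

```text
[544.931 -83.243  73.315]
lift [ 0.    -0.    -0.033 -0.    -0.     0.   ]
lift [ 0.    -0.    -0.108 -0.    -0.     0.   ]
lift [ 0.    -0.    -0.208  0.017 -0.     0.   ]
lift [ 0.    -0.    -0.308  0.033 -0.     0.   ]
lift [ 0.    -0.    -0.383  0.055 -0.     0.   ]
[589.194 156.911] [649.563 185.061 155.273]
[ 0.033  0.027 -0.006  0.    -0.    -0.001]
[ 0.088  0.073 -0.015  0.    -0.    -0.003]
[ 0.165  0.137 -0.028  0.    -0.001 -0.005]
[ 0.253  0.209 -0.043  0.    -0.001 -0.008]
[ 0.341  0.282 -0.058  0.    -0.002 -0.01 ]
[ 0.428  0.355 -0.073  0.    -0.002 -0.013]
[ 0.516  0.428 -0.088  0.    -0.003 -0.016]
[ 0.604  0.501 -0.103  0.    -0.003 -0.018]
[ 0.659  0.546 -0.112  0.    -0.004 -0.02 ]
```

>>> drive_tool([
  [0, 0, -0.035, 0, 0, 0],
  [0, 0, -0.11, 0, 0, 0],
  [0, 0, -0.21, 0.017, 0, 0],
  [0, 0, -0.31, 0.033, 0, 0],
  [0, 0, -0.36, 0.055, 0, 0],
  [0, 0, -0.385, 0.055, 0, 0],
  [0, 0, -0.385, 0.055, 0, 0],
])

```text
time: 6.75
tool_pos: [545.5, -83.0, 150.6]
tcp_rot: [-0.049, 0.579, 0.811, -0.069]
contact_force: [-0.3, 0.5, -3.4]
grip_width: 0.324
finger_force: 30.0
```

>>> drive_tool([
  [0.033, 0.027, -0.006, 0, 0, 0],
  [0.088, 0.073, -0.015, 0, 0, -0.003],
  [0.165, 0.137, -0.028, 0, 0, -0.005],
  [0.253, 0.209, -0.043, 0, 0, -0.008],
  [0.341, 0.282, -0.058, 0, 0, -0.01],
  [0.428, 0.355, -0.073, 0, 0, -0.013],
  [0.516, 0.428, -0.088, 0, 0, -0.016],
  [0.604, 0.501, -0.103, 0, 0, -0.018],
  [0.692, 0.573, -0.118, 0, 0, -0.02],
  [0.78, 0.645, -0.133, 0, 0, -0.022],
  [0.85, 0.7, -0.145, 0, 0, -0.025],
  [0.9, 0.74, -0.155, 0, 0, -0.027],
])

```text
time: 7.95
tool_pos: [630.0, 137.8, 155.3]
tcp_rot: [-0.053, 0.543, 0.835, -0.068]
contact_force: [-0.6, -0.2, -3.1]
grip_width: 0.322
finger_force: 30.0
```

```bash
python3 - <<'E'
from h import *
p,R,s=pose();print(p,R.apply([0,1,0]),R.apply([0,0,1]),s['qpos'])
q=C+50*u(295)+10*u(25)
for z,t in [(95,-8),(88,-4),(80,0),(72,4),(65,8),(62,10)]:
    P,Q=tcp_for(q,z,t); print(z,t,row(P,Q,p,R).round(3))
w,W=wrist();cv2.imwrite('pics/w4.png',w['image'][:,:,::-1])
E
```

```text
[630.004 137.822 155.341] [ 0.9    0.4   -0.171] [-0.163 -0.056 -0.985] [ 0.224  0.524  1.477 -0.019  1.312 -0.187]
95 -8 [ 0.176  0.175 -0.014 -0.01  -0.006 -0.006]
88 -4 [ 0.176  0.157  0.003 -0.033 -0.005 -0.006]
80 0 [ 0.175  0.138  0.026 -0.055 -0.005 -0.006]
72 4 [ 0.174  0.119  0.051 -0.077 -0.005 -0.006]
65 8 [ 0.173  0.097  0.073 -0.099 -0.005 -0.007]
62 10 [ 0.173  0.086  0.082 -0.11  -0.005 -0.007]
```

View pics/w4.png

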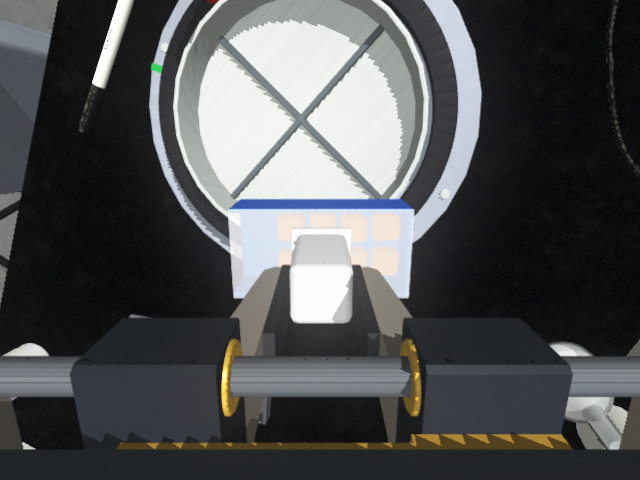

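Tablets are still all eight at the shaker's closed end (px 280-400, 212-275), and the pan is visible behind. From here I use numeric detection of the tablets.

>>> drive_tool([
  [0.05, 0.05, 0, 0, 0, 0],
  [0.12, 0.11, 0, -0.01, -0.003, -0.003],
  [0.176, 0.157, 0.003, -0.033, -0.005, -0.006],
  [0.175, 0.138, 0.026, -0.055, -0.005, -0.006],
  [0.174, 0.119, 0.051, -0.077, -0.005, -0.006],
  [0.173, 0.086, 0.082, -0.11, -0.005, -0.007],
  [0.173, 0.086, 0.082, -0.11, -0.005, -0.007],
])

```text
time: 8.7
tool_pos: [622.9, 171.6, 134.4]
tcp_rot: [0.045, 0.536, 0.84, 0.071]
contact_force: [-1.0, -0.4, -3.2]
grip_width: 0.323
finger_force: 30.0
```

```bash
cat >> h.py <<'E'
def pantab(cam='wrist'):
    "tablets seen: network, sorted into inside the shaker (local coords) and the pan (pan axes)"
    p,R,s=pose(); w=snapshot(cam)
    for d in look_for('tablet0',w):
        if d['p']<.25: continue
        X=np.array(d['point']); l=R.inv().apply(X-p); v=X[:2]-C
        print(round(d['p'],2),X.round(),'shk x,y',round(l[1]),round(l[0]),'| pan r',round(np.hypot(*v)),'ang-25',round((np.degrees(np.arctan2(v[1],v[0]))-25)%360))
    return w
E
python3 - <<'E'
from h import *
p,R,s=pose();print(s['time'],p,R.inv().as_matrix()[1],'lip',p+R.apply([0,-56,66]))
w=pantab(); print()
q=C+50*u(295)+10*u(25)
for z,t in [(62,14),(62,17),(62,20),(62,0),(62,-6)]:
    P,Q=tcp_for(q,z,t); print(z,t,row(P,Q,p,R).round(3))
# orange mask in pic
hsv=cv2.cvtColor(w['image'],cv2.COLOR_RGB2HSV)
m=cv2.inRange(hsv,(3,15,150),(22,255,255));n,_,st,ce=cv2.connectedComponentsWithStats(m)
print([(st[i].tolist()) for i in range(1,n) if st[i][4]>60])
E
```

```text
8.7 [622.917 171.58  134.432] [0.894 0.415 0.167] lip [582.846 152.973  60.   ]

62 14 [ 0.005  0.012 -0.024 -0.024  0.    -0.   ]
62 17 [ 0.005 -0.006 -0.037 -0.041  0.    -0.   ]
62 20 [ 0.005 -0.026 -0.049 -0.058  0.    -0.   ]
62 0 [ 0.005  0.089  0.048  0.053 -0.    -0.   ]
62 -6 [ 0.005  0.117  0.084  0.087 -0.    -0.   ]
[[276, 213, 27, 22, 488], [305, 213, 26, 15, 389], [332, 213, 56, 26, 1156], [277, 244, 15, 24, 293], [350, 246, 35, 28, 719], [222, 340, 20, 76, 582], [415, 381, 6, 35, 119], [412, 435, 154, 14, 1415], [140, 443, 33, 6, 124], [195, 443, 29, 6, 101], [250, 443, 26, 6, 71], [309, 443, 31, 6, 111], [364, 443, 28, 6, 93]]
```

>>> drive_tool([
  [0.005, 0.012, -0.024, -0.024, 0, 0],
  [0.005, -0.006, -0.037, -0.041, 0, 0],
  [0.005, -0.006, -0.037, -0.041, 0, 0],
  [0.005, -0.006, -0.037, -0.041, 0, 0],
  [0.005, 0.02, -0.01, -0.01, 0, 0],
])

```text
time: 9.3
tool_pos: [629.6, 175.2, 139.2]
tcp_rot: [0.054, 0.535, 0.839, 0.084]
contact_force: [-0.9, -0.2, -2.3]
grip_width: 0.322
finger_force: 30.0
```

```bash
cat >> h.py <<'E'
def orange(w):
    hsv=cv2.cvtColor(w['image'],cv2.COLOR_RGB2HSV)
    m=cv2.inRange(hsv,(3,15,150),(22,255,255));m[330:]=0
    n,_,st,ce=cv2.connectedComponentsWithStats(m)
    print('orange x,y,w,h,n,sat',[st[i].tolist()+[int(hsv[_==i][:,1].mean())] for i in range(1,n) if st[i][4]>40])
E
python3 - <<'E'
from h import *
p,R,s=pose();print(s['time'],p,'lip',p+R.apply([0,-56,66]))
w=pantab(); orange(w)
q=C+50*u(295)+10*u(25)
for z,t in [(62,14),(62,17),(62,20),(62,23),(62,0),(62,-6)]:
    P,Q=tcp_for(q,z,t); print(z,t,row(P,Q,p,R).round(3))
E
```

```text
9.3 [629.577 175.228 139.199] lip [591.723 157.568  63.388]
0.91 [583. 149.  66.] shk x,y -67 -5 | pan r 55 ang-25 271
0.63 [574. 170.  59.] shk x,y -67 19 | pan r 32 ang-25 274
orange x,y,w,h,n,sat [[208, 200, 24, 31, 656, 159], [252, 213, 28, 21, 566, 30], [288, 213, 26, 23, 407, 29], [319, 213, 27, 15, 382, 29], [211, 237, 28, 30, 632, 128], [255, 242, 27, 29, 691, 31], [288, 245, 4, 20, 68, 27]]
62 14 [ 0.002 -0.029 -0.008 -0.014  0.    -0.   ]
62 17 [ 0.002 -0.047 -0.021 -0.031  0.    -0.   ]
62 20 [ 0.002 -0.066 -0.034 -0.047  0.    -0.   ]
62 23 [ 0.002 -0.086 -0.045 -0.064  0.    -0.   ]
62 0 [ 0.002  0.046  0.066  0.064  0.    -0.   ]
62 -6 [ 0.002  0.072  0.103  0.097  0.    -0.   ]
```

>>> drive_tool([
  [0.002, 0.02, 0.04, 0.035, 0, 0],
  [0.002, 0.05, 0.07, 0.068, 0, 0],
  [0.002, 0.055, 0.08, 0.075, 0, 0],
  [0.002, 0.055, 0.08, 0.075, 0, 0],
])

```text
time: 9.8
tool_pos: [644.9, 183.1, 125.1]
tcp_rot: [-0.008, 0.537, 0.843, -0.013]
contact_force: [-1.2, -0.2, -3.3]
grip_width: 0.322
finger_force: 30.0
```

```bash
python3 - <<'E'
from h import *
p,R,s=pose();print(s['time'],p,'lip',p+R.apply([0,-56,66]))
w=pantab(); orange(w)
E
```

```text
9.8 [644.872 183.084 125.119] lip [592.402 158.534  60.806]
0.8 [568. 170.  33.] shk x,y -73 21 | pan r 29 ang-25 262
0.6 [577. 144.  37.] shk x,y -76 -6 | pan r 57 ang-25 263
orange x,y,w,h,n,sat [[207, 192, 24, 28, 579, 174], [212, 213, 48, 40, 1094, 84], [275, 214, 27, 23, 497, 25], [311, 214, 26, 14, 363, 26], [235, 242, 28, 28, 719, 27], [275, 244, 17, 24, 339, 27]]
```

```bash
python3 - <<'E'
from h import *
p,R,s=pose()
q0=C+50*u(295)+10*u(25);q1=C+58*u(25)
for f,z,t in [(0.05,66,-4),(.2,72,-8),(.4,74,-8),(.6,74,-8),(.8,72,-8),(.95,68,-6),(1,64,-2),(1,62,5),(1,62,12),(1,62,16),(1,62,18),(1,62,10),(1,62,0)]:
    P,Q=tcp_for(q0+f*(q1-q0),z,t); print(z,t,row(P,Q,p,R).round(3))
P,Q=tcp_for(q1,64,-2)
for t in [5,12,16,18,10,0]:
    P2,Q2=tcp_for(q1,62,t);print(t,row(P2,Q2,P,Q).round(3))
E
```

```text
66 -4 [ 0.012  0.015 -0.012  0.013  0.    -0.   ]
72 -8 [ 0.05   0.071 -0.022  0.035  0.    -0.   ]
74 -8 [ 0.099  0.119 -0.033  0.035  0.    -0.   ]
74 -8 [ 0.15   0.167 -0.034  0.035  0.    -0.   ]
72 -8 [ 0.2    0.215 -0.026  0.035  0.    -0.   ]
68 -6 [ 0.237  0.241 -0.018  0.024  0.    -0.   ]
64 -2 [ 0.25   0.232 -0.019  0.002  0.    -0.   ]
62 5 [ 0.25   0.19  -0.041 -0.037  0.    -0.   ]
62 12 [ 0.249  0.144 -0.067 -0.076  0.    -0.   ]
62 16 [ 0.249  0.117 -0.08  -0.098  0.     0.   ]
62 18 [ 0.249  0.103 -0.085 -0.109  0.     0.   ]
62 10 [ 0.249  0.158 -0.06  -0.065  0.    -0.   ]
62 0 [ 0.25   0.22  -0.018 -0.009  0.    -0.   ]
5 [ 0.    -0.042 -0.022 -0.039  0.     0.   ]
12 [ 0.    -0.088 -0.048 -0.078  0.     0.   ]
16 [-0.    -0.115 -0.06  -0.1   -0.     0.   ]
18 [-0.    -0.129 -0.066 -0.111  0.    -0.   ]
10 [ 0.    -0.074 -0.041 -0.067  0.     0.   ]
0 [-0.    -0.011  0.    -0.011  0.     0.   ]
```

>>> drive_tool([
  [0.012, 0.015, -0.012, 0.013, 0, 0],
  [0.05, 0.071, -0.022, 0.035, 0, 0],
  [0.099, 0.119, -0.033, 0.035, 0, 0],
  [0.15, 0.167, -0.034, 0.035, 0, 0],
  [0.2, 0.215, -0.026, 0.035, 0, 0],
  [0.237, 0.241, -0.018, 0.024, 0, 0],
  [0.25, 0.232, -0.019, 0.002, 0, 0],
  [0.25, 0.232, -0.019, 0.002, 0, 0],
])

```text
time: 10.7
tool_pos: [663.0, 247.6, 128.5]
tcp_rot: [-0.01, 0.537, 0.843, -0.016]
contact_force: [-1.5, -0.0, -2.4]
grip_width: 0.321
finger_force: 30.0
```

>>> drive_tool([
  [0, -0.042, -0.022, -0.039, 0, 0],
  [0, -0.088, -0.048, -0.078, 0, 0],
  [0, -0.122, -0.063, -0.106, 0, 0],
  [0, -0.122, -0.063, -0.106, 0, 0],
  [0, -0.08, -0.043, -0.07, 0, 0],
])

```text
time: 11.2
tool_pos: [645.6, 238.5, 136.5]
tcp_rot: [0.047, 0.536, 0.84, 0.073]
contact_force: [-0.1, 0.6, -3.0]
grip_width: 0.32
finger_force: 30.0
```

```bash
python3 - <<'E'
from h import *
p,R,s=pose();print(s['time'],p,'lip',p+R.apply([0,-56,66]))
w=pantab(); orange(w)
q1=C+58*u(25)
for t in [18,15,10,5,0,-2]:
    P2,Q2=tcp_for(q1,62,t);print(t,row(P2,Q2,p,R).round(3))
E
```

```text
11.2 [645.575 238.467 136.472] lip [605.965 219.992  61.761]
0.86 [594. 207.  39.] shk x,y -76 -7 | pan r 36 ang-25 349
0.77 [584. 229.  38.] shk x,y -76 18 | pan r 40 ang-25 26
0.66 [577. 145.  37.] shk x,y -117 -55 | pan r 56 ang-25 264
0.56 [567. 170.  34.] shk x,y -117 -29 | pan r 29 ang-25 260
orange x,y,w,h,n,sat [[208, 195, 27, 28, 620, 168], [237, 213, 28, 22, 598, 28], [287, 213, 27, 23, 425, 28], [207, 225, 26, 26, 584, 159], [238, 243, 28, 27, 711, 29], [285, 245, 7, 20, 119, 28], [151, 257, 24, 30, 617, 178], [157, 289, 24, 29, 599, 190]]
18 [-0.    -0.018 -0.032 -0.045  0.    -0.   ]
15 [-0.     0.001 -0.019 -0.028  0.    -0.   ]
10 [-0.     0.03   0.004 -0.     0.    -0.   ]
5 [-0.     0.058  0.03   0.028  0.    -0.   ]
0 [-0.     0.083  0.058  0.055  0.    -0.   ]
-2 [-0.     0.093  0.069  0.067  0.    -0.   ]
```

>>> drive_tool([
  [0, 0.05, 0.025, 0.025, 0, 0],
  [0, 0.093, 0.069, 0.067, 0, 0],
  [0, 0.093, 0.069, 0.067, 0, 0],
])

```text
time: 11.6
tool_pos: [672.7, 251.2, 124.9]
tcp_rot: [-0.008, 0.537, 0.843, -0.013]
contact_force: [0.2, 0.3, -2.5]
grip_width: 0.324
finger_force: 30.0
```

```bash
python3 - <<'E'
from h import *
p,R,s=pose();print(s['time'],p,'lip',p+R.apply([0,-56,66]))
w=pantab(); orange(w)
q0=C+58*u(25);q1=C+52*u(115)+10*u(25)
for f,z,t in [(0.05,66,-4),(.2,72,-8),(.4,74,-8),(.6,74,-8),(.8,72,-8),(.95,68,-6),(1,64,-2)]:
    P,Q=tcp_for(q0+f*(q1-q0),z,t); print(z,t,row(P,Q,p,R).round(3))
E
```

```text
11.6 [672.739 251.165 124.947] lip [620.167 226.574  60.734]
0.84 [583. 228.  37.] shk x,y -88 17 | pan r 38 ang-25 26
0.84 [579. 147.  37.] shk x,y -126 -55 | pan r 55 ang-25 267
0.76 [603. 207.  48.] shk x,y -79 -11 | pan r 45 ang-25 346
0.71 [592. 210.  39.] shk x,y -87 -3 | pan r 36 ang-25 355
0.71 [569. 172.  37.] shk x,y -125 -27 | pan r 27 ang-25 266
0.46 [608. 245.  38.] shk x,y -58 22 | pan r 68 ang-25 19
orange x,y,w,h,n,sat [[231, 189, 24, 17, 222, 169], [196, 195, 28, 27, 675, 178], [267, 213, 27, 23, 559, 23], [197, 223, 32, 41, 974, 181], [265, 245, 27, 25, 579, 24], [144, 252, 25, 29, 622, 174], [150, 283, 25, 28, 607, 182]]
66 -4 [ 0.012 -0.048 -0.013  0.012  0.     0.   ]
72 -8 [ 0.051 -0.063 -0.021  0.034  0.     0.   ]
74 -8 [ 0.103 -0.112 -0.03   0.034  0.     0.   ]
74 -8 [ 0.155 -0.16  -0.028  0.034  0.     0.   ]
72 -8 [ 0.207 -0.207 -0.017  0.034  0.     0.   ]
68 -6 [ 0.246 -0.253 -0.007  0.023  0.     0.   ]
64 -2 [ 0.259 -0.287 -0.007  0.001  0.     0.   ]
```

Six tablets are in the pan: two in one quarter, four in another. Two remain inside. I'll straddle the rib at heading 160° with the mouth pointing along it, so one tablet lands on each side.

```bash
python3 - <<'E'
from h import *
p,R,s=pose();print(s['qpos'])
q0=p[:2]; q1=C+22*u(160)+56*u(-20)
for f,z,t in [(0.03,128,-4),(.1,134,-8),(.22,138,-8),(.34,138,-8),(.46,138,-8),(.58,138,-8),(.7,138,-8),(.82,138,-8),(.92,136,-8),(.98,136,-8),(1,136,-8)]:
    print(z,t,row(np.r_[q0+f*(q1-q0),z],tool(25-45*f,t),p,R).round(3))
E
```

```text
[ 0.356  0.571  1.454 -0.003  1.144 -0.078]
128 -4 [-0.004 -0.015 -0.009  0.014  0.001  0.007]
134 -8 [-0.012 -0.051 -0.038  0.036  0.002  0.025]
138 -8 [-0.027 -0.111 -0.057  0.036  0.005  0.055]
138 -8 [-0.041 -0.17  -0.055  0.036  0.007  0.085]
138 -8 [-0.055 -0.229 -0.054  0.036  0.01   0.115]
138 -8 [-0.07  -0.289 -0.052  0.035  0.012  0.145]
138 -8 [-0.084 -0.348 -0.05   0.035  0.015  0.174]
138 -8 [-0.099 -0.408 -0.049  0.035  0.017  0.204]
136 -8 [-0.111 -0.457 -0.037  0.034  0.019  0.229]
136 -8 [-0.118 -0.487 -0.037  0.034  0.021  0.244]
136 -8 [-0.12  -0.496 -0.036  0.034  0.021  0.249]
```

>>> drive_tool([
  [-0.004, -0.015, -0.02, 0.014, 0.001, 0.007],
  [-0.012, -0.051, -0.06, 0.036, 0.002, 0.025],
  [-0.027, -0.111, -0.1, 0.036, 0.005, 0.055],
  [-0.041, -0.17, -0.1, 0.036, 0.007, 0.085],
  [-0.055, -0.229, -0.1, 0.036, 0.01, 0.115],
  [-0.07, -0.289, -0.1, 0.035, 0.012, 0.145],
  [-0.084, -0.348, -0.1, 0.035, 0.015, 0.174],
  [-0.099, -0.408, -0.1, 0.035, 0.017, 0.204],
  [-0.111, -0.457, -0.09, 0.034, 0.019, 0.229],
  [-0.118, -0.487, -0.085, 0.034, 0.021, 0.244],
  [-0.12, -0.496, -0.085, 0.034, 0.021, 0.249],
  [-0.12, -0.496, -0.085, 0.034, 0.021, 0.249],
])

```text
time: 12.9
tool_pos: [590.0, 185.9, 148.1]
tcp_rot: [-0.057, 0.817, 0.572, -0.039]
contact_force: [0.6, 0.5, -2.0]
grip_width: 0.321
finger_force: 30.0
```

```bash
python3 - <<'E'
from h import *
p,R,s=pose();print(s['time'],p,'lip',p+R.apply([0,-56,66]),R.apply([0,1,0]))
w=pantab(); orange(w);cv2.imwrite('pics/w5.png',w['image'][:,:,::-1])
E
```

```text
12.9 [590.046 185.862 148.144] lip [529.414 207.932  90.449] [ 0.931 -0.338 -0.137]
0.87 [586. 227.  37.] shk x,y -2 38 | pan r 40 ang-25 22
0.77 [605. 211.  47.] shk x,y 20 29 | pan r 48 ang-25 351
0.57 [608. 239.  39.] shk x,y 14 56 | pan r 63 ang-25 15
0.57 [590. 214.  38.] shk x,y 6 26 | pan r 35 ang-25 2
orange x,y,w,h,n,sat [[37, 72, 56, 66, 647, 69], [325, 135, 27, 29, 480, 178], [305, 161, 29, 30, 560, 175], [323, 182, 39, 17, 447, 176], [267, 213, 27, 23, 553, 23], [243, 245, 49, 61, 874, 22], [365, 275, 13, 10, 41, 20]]
```

View pics/w5.png

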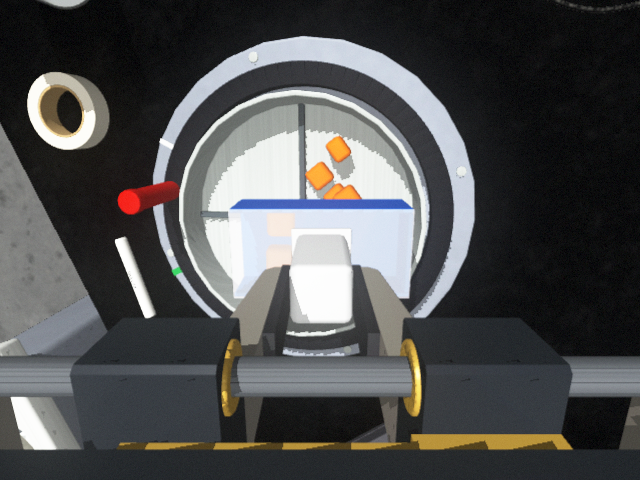

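The two remaining tablets sit in the shaker at px (267-294, 213-270), and the rib shows at (201-232, 214). Other rib at (303,104-198). I compute lateral alignment.

```bash
python3 - <<'E'
from h import *
w,W=wrist(); p,R,s=pose()
T=np.array(w['T_tool_cam'])
for e in [(280,236),(280,270),(232,280),(412,280)]:
    q=ray(w,T,e,51.5 if e[1]!=280 else 32.5); print('tool coords',q)
img=w['image']
g=cv2.cvtColor(img,cv2.COLOR_RGB2GRAY)
print(g[206:224,205:230:6].T); print(g[110:190:20,296:312])
for e in [(205,214),(228,214),(303,106),(303,190)]:
    X=ray(w,W,e,27); v=X[:2]-C; print('rib',X.round(1),'along160',v@u(160),'perp70',v@u(70))
E
```

```text
tool coords [  4.665 -27.22   51.5  ]
tool coords [-19.201 -27.879  51.5  ]
tool coords [-18.69 -55.94  32.5 ]
tool coords [-18.587  56.873  32.5  ]
[[171 172 174 174 172 128 117 123 125 126 130 125 159 173 169 225 200 172]
 [242 243 243 243 243 207 134 123 129 128 128 117 156 200 185 175 226 242]
 [242 242 242 242 241 224 148 121 127 131 130 115 156 171 223 241 243 242]
 [245 245 245 245 245 233 152 123 127 132 132 124 160 177 173 225 243 245]
 [242 242 226 230 240 244 236 237 238 238 234 233 234 235 236 235 242 247]]
[[162 142  95  82  82  80  80  77  98 147 162 162 166 169 165 163]
 [169 166 140 124 128 125 125 115  89 147 163 165 219 192 169 162]
 [245 241 189 137 128 127 124 118  88 221 240 241 242 243 242 243]
 [246 244 230 165 132 130 127 122  95 126 229 242 230 202 178 177]]
rib [477.9 228.3  27. ] along160 86.57778739523843 perp70 0.7097577695494456
rib [498.  221.7  27. ] along160 65.37582302293073 perp70 1.3894748905492882
rib [591.9 282.4  27. ] along160 -2.0581175910111495 perp70 90.5201296161582
rib [568.5 220.1  27. ] along160 -1.3628149449758131 perp70 23.970990122368832
```

```bash
python3 - <<'E'
from h import *
w,W=wrist(); p,R,s=pose(); T=np.array(w['T_tool_cam'])
# check of the first drop: lateral of landed tablet lower top edge (pose at t=9.8)
pp=np.array([644.9,183.1,125.1]);Rr=rot([-0.008,.537,.843,-.013]);M=np.eye(4);M[:3,:3]=Rr.as_matrix();M[:3,3]=pp
for e in [(219,220),(225,253)]: print(Rr.inv().apply(ray(w,M@T,e,36)-pp))
q=C+22*u(160)+0.0*u(70)
for z,t in [(84,-5),(76,0),(68,5),(62,10),(58,15),(56,18),(56,20)]:
    P,Q=tcp_for(q,z,t,-20); P[:2]-=u(70)*0.9; print(z,t,row(P,Q,p,R).round(3))
E
```

```text
[  6.108 -77.945  91.52 ]
[-20.289 -75.069  91.444]
84 -5 [-0.004  0.031  0.009 -0.016  0.     0.   ]
76 0 [-0.004  0.006  0.027 -0.044  0.     0.   ]
68 5 [-0.004 -0.022  0.047 -0.072  0.     0.   ]
62 10 [-0.004 -0.052  0.061 -0.1   -0.     0.   ]
58 15 [-0.004 -0.084  0.068 -0.127 -0.     0.   ]
56 18 [-0.004 -0.105  0.072 -0.144 -0.     0.   ]
56 20 [-0.004 -0.119  0.068 -0.155 -0.     0.   ]
```

>>> drive_tool([
  [-0.003, 0.031, 0.009, -0.016, 0, 0],
  [-0.003, 0.006, 0.027, -0.044, 0, 0],
  [-0.003, -0.022, 0.047, -0.072, 0, 0],
  [-0.003, -0.052, 0.061, -0.1, 0, 0],
  [-0.003, -0.084, 0.068, -0.127, 0, 0],
  [-0.003, -0.105, 0.072, -0.144, 0, 0],
  [-0.003, -0.105, 0.072, -0.144, 0, 0],
  [-0.003, -0.105, 0.072, -0.144, 0, 0],
  [-0.003, -0.105, 0.072, -0.144, 0, 0],
])

```text
time: 14.0
tool_pos: [569.7, 193.5, 136.3]
tcp_rot: [0.127, 0.809, 0.567, 0.089]
contact_force: [0.2, 0.5, -2.0]
grip_width: 0.322
finger_force: 30.0
```

```bash
python3 - <<'E'
from h import *
p,R,s=pose();print(s['time'],p,'lip',p+R.apply([0,-56,66]),R.apply([0,1,0]))
w=pantab(); orange(w)
E
```

```text
14.0 [569.687 193.518 136.267] lip [538.678 204.807  56.249] [ 0.894 -0.325  0.307]
0.94 [517. 207.  44.] shk x,y -80 -5 | pan r 43 ang-25 143
0.8 [605. 212.  49.] shk x,y -1 29 | pan r 48 ang-25 351
0.66 [581. 226.  36.] shk x,y -31 34 | pan r 35 ang-25 27
0.63 [606. 240.  43.] shk x,y -11 56 | pan r 63 ang-25 17
0.61 [530. 227.  36.] shk x,y -77 18 | pan r 41 ang-25 110
0.61 [592. 213.  40.] shk x,y -16 26 | pan r 36 ang-25 360
orange x,y,w,h,n,sat [[289, 136, 29, 29, 530, 185], [267, 163, 33, 32, 646, 177], [287, 184, 46, 15, 461, 173], [203, 197, 24, 29, 568, 174], [205, 232, 24, 29, 571, 169], [235, 268, 45, 53, 668, 23], [365, 277, 17, 17, 66, 21]]
```

```bash
python3 - <<'E'
from h import *
p,R,s=pose()
for d,z,t in [(0,145,17),(5,165,12),(15,190,6),(40,215,0),(70,230,0)]:
    print(row(np.r_[p[:2]+d*u(-20),z],tool(-20,t),p,R).round(3))
E
```

```text
[-0.     0.014 -0.042  0.005  0.    -0.   ]
[ 0.     0.068 -0.13   0.033  0.    -0.   ]
[ 0.     0.154 -0.233  0.066  0.    -0.   ]
[ 0.     0.312 -0.314  0.1    0.    -0.   ]
[ 0.     0.477 -0.339  0.1    0.    -0.   ]
```

>>> drive_tool([
  [0, 0.014, -0.042, 0.005, 0, 0],
  [0, 0.068, -0.13, 0.033, 0, 0],
  [0, 0.154, -0.233, 0.066, 0, 0],
  [0, 0.312, -0.314, 0.1, 0, 0],
  [0, 0.477, -0.339, 0.1, 0, 0],
  [0, 0.477, -0.339, 0.1, 0, 0],
  [0, 0.477, -0.339, 0.1, 0, 0],
])

```text
time: 14.8
tool_pos: [634.9, 168.7, 229.3]
tcp_rot: [-0.001, 0.819, 0.573, -0.001]
contact_force: [-0.6, -0.5, -2.3]
grip_width: 0.327
finger_force: 30.0
```

```bash
python3 - <<'E'
from h import *
p,R,s=pose();print(s['time'],p)
w=pantab(); orange(w);cv2.imwrite('pics/w6.png',w['image'][:,:,::-1])
a=p;b=np.array([545,-83.2,150.])
for f in [.1,.25,.4,.55,.7,.85]:
    print(row(a+f*(b-a),tool(-20+f*38.9),a,R).round(3))
E
```

```text
14.8 [634.851 168.652 229.282]
0.74 [585. 228.  37.] shk x,y -67 38 | pan r 40 ang-25 23
0.71 [589. 208.  38.] shk x,y -56 21 | pan r 32 ang-25 353
0.7 [520. 204.  44.] shk x,y -119 -6 | pan r 39 ang-25 146
0.7 [602. 202.  47.] shk x,y -42 20 | pan r 43 ang-25 340
0.66 [533. 227.  36.] shk x,y -115 20 | pan r 39 ang-25 107
0.66 [610. 239.  37.] shk x,y -47 57 | pan r 65 ang-25 14
orange x,y,w,h,n,sat [[3, 89, 46, 49, 336, 90], [260, 133, 22, 23, 315, 173], [245, 154, 24, 24, 373, 173], [260, 171, 32, 26, 548, 172], [197, 178, 19, 20, 302, 167], [198, 203, 19, 20, 292, 164]]
[-0.134  0.001  0.04  -0.001  0.    -0.022]
[-0.334  0.003  0.099 -0.001  0.    -0.054]
[-0.535  0.004  0.159 -0.001  0.    -0.087]
[-0.735  0.006  0.218 -0.001  0.    -0.119]
[-0.936  0.008  0.278 -0.001  0.    -0.152]
[-1.136  0.009  0.337 -0.001 -0.    -0.184]
```

View pics/w6.png

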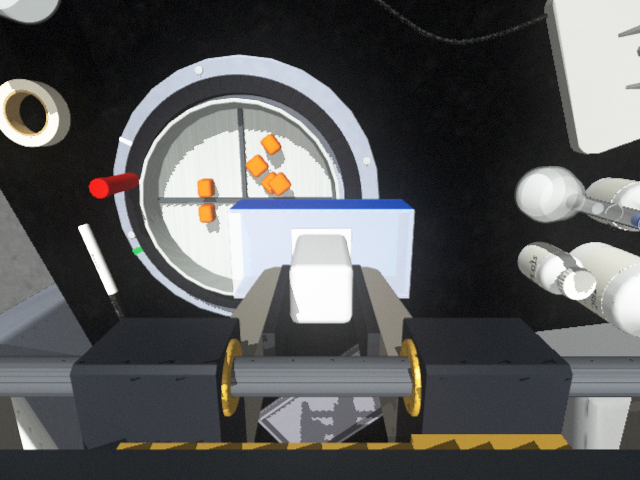

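The two last tablets straddle the rib at px (206,187) and (207,213). The shaker is empty, so I carry it back.

>>> drive_tool([
  [-0.08, 0, 0.02, 0, 0, -0.015],
  [-0.22, 0.002, 0.05, 0, 0, -0.04],
  [-0.38, 0.004, 0.1, 0, 0, -0.065],
  [-0.54, 0.004, 0.16, 0, 0, -0.09],
  [-0.7, 0.006, 0.2, 0, 0, -0.115],
  [-0.84, 0.008, 0.25, 0, 0, -0.14],
  [-0.94, 0.008, 0.28, 0, 0, -0.155],
])

```text
time: 15.6
tool_pos: [569.1, -8.4, 172.6]
tcp_rot: [-0.001, 0.655, 0.755, -0.001]
contact_force: [0.1, 0.7, -2.4]
grip_width: 0.319
finger_force: 30.0
```

```bash
python3 - <<'E'
from h import *
print(row([549,-84.5,150],tool(18.8)),row([549,-84.5,110],tool(18.8)))
E
```

```text
[-0.362 -0.153  0.114 -0.001 -0.    -0.059] [-0.362 -0.152  0.314 -0.001 -0.    -0.059]
```

>>> drive_tool([
  [-0.14, -0.06, 0.05, 0, 0, -0.022],
  [-0.28, -0.12, 0.1, 0, 0, -0.045],
  [-0.35, -0.15, 0.12, 0, 0, -0.059],
  [-0.362, -0.153, 0.22, -0.001, 0, -0.059],
  [-0.362, -0.153, 0.31, -0.001, 0, -0.059],
  [-0.362, -0.153, 0.31, -0.001, 0, -0.059],
  [-0.362, -0.153, 0.31, -0.001, 0, -0.059],
  [-0.362, -0.153, 0.31, -0.001, 0, -0.059],
])

```text
time: 16.4
tool_pos: [551.5, -83.3, 112.7]
tcp_rot: [0.001, 0.584, 0.812, 0.001]
contact_force: [0.4, -0.4, -2.2]
grip_width: 0.323
finger_force: 30.0
```

```bash
python3 - <<'E'
from h import *
p,R,s=pose(); print(p,row([549,-84.5,73.5],tool(18.8)))
E
```

```text
[551.492 -83.258 112.742] [-0.002 -0.014  0.196  0.001  0.    -0.001]
```

>>> drive_tool([
  [-0.001, -0.006, 0.07, 0.001, 0, 0],
  [-0.002, -0.01, 0.14, 0.001, 0, 0],
  [-0.002, -0.01, 0.17, 0.001, 0, 0],
  [-0.002, -0.01, 0.185, 0.001, 0, 0],
  [-0.002, -0.01, 0.193, 0.001, 0, 0],
  [-0.002, -0.01, 0.193, 0.001, 0, 0],
  [-0.002, -0.01, 0.193, 0.001, 0, 0],
])

```text
time: 17.1
tool_pos: [549.6, -84.8, 73.4]
tcp_rot: [-0.0, 0.584, 0.812, -0.0]
contact_force: [-0.8, -0.2, -0.7]
grip_width: 0.32
finger_force: 30.0
```

>>> drive_tool([
  [0, 0, 0, 0, 0, 0],
  [0, 0, 0, 0, 0, 0],
  [0, 0, 0, 0, 0, 0],
  [0, 0, 0, 0, 0, 0],
  [0, 0, 0, 0, 0, 0],
  [0, 0, 0, 0, 0, 0],
  [0, 0, 0, 0, 0, 0],
], jaw=0.9)

```text
time: 17.8
tool_pos: [549.4, -84.7, 73.3]
tcp_rot: [-0.0, 0.584, 0.812, -0.001]
contact_force: [-0.1, -0.9, -0.5]
grip_width: 0.892
finger_force: 0.0
```

>>> drive_tool([
  [0, 0, -0.1, 0, 0, 0],
  [0, 0, -0.3, 0, 0, 0],
  [0, 0, -0.5, 0, 0, 0],
  [0, 0, -0.7, 0, 0, 0],
  [0, 0, -0.9, 0, 0, 0],
  [0, 0, -0.95, 0, 0, 0],
  [0, 0, -0.95, 0, 0, 0],
])

```text
time: 18.5
tool_pos: [550.7, -84.8, 265.0]
tcp_rot: [0.001, 0.584, 0.812, 0.0]
contact_force: [-0.3, 0.3, -0.4]
grip_width: 0.898
finger_force: 0.0
```

```bash
python3 - <<'E'
from h import *
w,W=wrist();p,R,s=pose();print(s['time'],p)
for n in ['shaker','shaker_grip','rest']:
    print(n,[(np.round(d['point'],1).tolist(),round(d['p'],2)) for d in place_of(n,w)[:1]])
# to a hover near lever: jaw line (tool y) along the tangent
L0=np.array([461,257]); print('lever ang',np.degrees(np.arctan2(*(L0-C)[::-1])))
print(row([461,257,260],tool(66)))
E
```

```text
18.55 [549.645 -84.625 263.14 ]
shaker [([553.4, -82.8, 4.3], 0.73)]
shaker_grip [([547.6, -86.4, 75.2], 0.87)]
rest []
lever ang 148.9503428133774
[ 1.758  0.128  0.009 -0.001 -0.001 -0.264]
```

>>> drive_tool([
  [0.2, 0, -0.05, 0, 0, -0.03],
  [0.4, 0.01, -0.08, 0, 0, -0.07],
  [0.6, 0.03, -0.1, 0, 0, -0.11],
  [0.8, 0.05, -0.1, 0, 0, -0.15],
  [1, 0.07, -0.1, 0, 0, -0.18],
  [1, 0.07, -0.1, 0, 0, -0.18],
])

```text
time: 19.3
tool_pos: [497.6, 112.9, 281.8]
tcp_rot: [-0.002, 0.331, 0.944, -0.0]
contact_force: [0.6, -0.1, -0.4]
grip_width: 0.898
finger_force: 0.0
```

```bash
python3 - <<'E'
from h import *
w,W=wrist(); T=np.array(w['T_tool_cam'])
img=cv2.imread('pics/w1.png'); M=np.eye(4);M[:3,:3]=rot([0,.2045,.979,0]).as_matrix();M[:3,3]=[473.376,244.428,320.413];M=M@T
hsv=cv2.cvtColor(img,cv2.COLOR_BGR2HSV)
def cen(m,x0,x1,y0,y1):
    k=np.zeros_like(m);k[y0:y1,x0:x1]=m[y0:y1,x0:x1];ys,xs=np.nonzero(k);return (xs.mean(),ys.mean()),len(xs)
g,n=cen(cv2.inRange(hsv,(45,90,60),(85,255,255)),240,290,150,195)
print('green',g,n)
wh,n2=cen(cv2.inRange(hsv,(0,0,225),(180,25,255)),345,370,155,180); print('white',wh,n2)
r,n3=cen(cv2.inRange(hsv,(0,150,150),(8,255,255)),310,350,165,200); print('lever top',r,n3)
for nm,e,z in [('green',g,20),('white',wh,20),('lev',r,94)]:
    for zz in ([z,14] if z==20 else [z]):
        X=ray(w,M,e,zz)[:2]; v=X-C; print(nm,zz,X,np.hypot(*v),np.degrees(np.arctan2(v[1],v[0]))%360)
print(row([485,245,300],tool(66)))
E
```

```text
green (np.float64(264.60714285714283), np.float64(172.39285714285714)) 56
white (np.float64(355.55223880597015), np.float64(168.29850746268656)) 67
lever top (np.float64(327.7970297029703), np.float64(183.31683168316832)) 202
green 20 [424.845 186.139] 134.67851201391937 185.05255683207207
green 14 [425.059 185.075] 134.5634016771252 185.51189059773424
white 20 [466.925 295.533] 134.12873467078532 133.3513680614734
white 14 [467.656 295.814] 133.83314568019387 133.0409429437361
lev 94 [460.838 257.84 ] 114.9640486549899 148.6332893205059
[ 0.472  0.48  -0.091 -0.001 -0.001 -0.083]
```

```bash
python3 - <<'E'
from h import *
print(row([461.3,257.6,150],tool(58.6)))
E
```

```text
[ 0.602  0.457  0.659 -0.001 -0.001 -0.041]
```

>>> drive_tool([
  [0.2, 0.15, 0, 0, 0, -0.015],
  [0.4, 0.3, 0, 0, 0, -0.03],
  [0.602, 0.457, 0.1, -0.001, -0.001, -0.041],
  [0.602, 0.457, 0.3, -0.001, -0.001, -0.041],
  [0.602, 0.457, 0.5, -0.001, -0.001, -0.041],
  [0.602, 0.457, 0.64, -0.001, -0.001, -0.041],
  [0.602, 0.457, 0.64, -0.001, -0.001, -0.041],
], jaw=0.6)

```text
time: 20.05
tool_pos: [460.7, 253.6, 150.8]
tcp_rot: [-0.001, 0.274, 0.962, -0.003]
contact_force: [-0.7, 0.2, 0.4]
grip_width: 0.601
finger_force: 0.0
```

```bash
python3 - <<'E'
from h import *
w,W=wrist();p,R,s=pose();print(s['time'],p)
hsv=cv2.cvtColor(w['image'],cv2.COLOR_RGB2HSV);m=cv2.inRange(hsv,(0,150,120),(8,255,255))
n,l,st,ce=cv2.connectedComponentsWithStats(m)
for i in range(1,n):
    if st[i][4]>80: print(st[i],ce[i])
print([(np.round(d['point'],1).tolist(),round(d['p'],2)) for d in place_of('lever',w)[:1]])
print(row([461.3,257.6,80],tool(58.6)))
E
```

```text
20.1 [462.267 254.526 153.327]
[315 213  26  39 689] [327.75  233.919]
[([462.6, 253.8, 76.8], 0.57)]
[ 0.016  0.004  0.375  0.     0.001 -0.002]
```

```bash
python3 - <<'E'
from h import *
w,W=wrist()
p,R,s=pose();print(p, ray(w,W,(328,239.5),94))
P=ray(w,W,(328,239.5),94)
print(row([461.3,257.6,80],tool(58.6)),row([P[0],P[1],80],tool(58.6)))
E
```

```text
[464.281 255.873 156.181] [465.847 259.192  94.   ]
[ 0.018 -0.001  0.381  0.001  0.001 -0.002] [ 0.003  0.017  0.381  0.001  0.001 -0.002]
```

>>> drive_tool([
  [0, 0, 0, 0, 0, 0],
  [0, 0, 0, 0, 0, 0],
  [0, 0, 0, 0, 0, 0],
])

```text
time: 20.5
tool_pos: [463.8, 256.4, 156.3]
tcp_rot: [0.002, 0.273, 0.962, 0.001]
contact_force: [-0.4, -0.2, -0.5]
grip_width: 0.599
finger_force: 0.0
```

```bash
python3 - <<'E'
from h import *
w,W=wrist(); p,R,s=pose();print(p, s['contact_force'],R.as_matrix()[:,2])
hsv=cv2.cvtColor(w['image'],cv2.COLOR_RGB2HSV);m=cv2.inRange(hsv,(0,150,120),(8,255,255))
n,l,st,ce=cv2.connectedComponentsWithStats(m);i=1+st[1:,4].argmax();x,y,ww,h,_=st[i];print(st[i])
P=ray(w,W,(x+ww/2-.5,y+h-12.5),94);print(P)
print(row([461.3,257.6,80],tool(58.6)),row([P[0],P[1],80],tool(58.6)))
E
```

```text
[463.705 256.394 156.085] [0.497 0.445 0.556] [ 0.004  0.001 -1.   ]
[308 209  26  38 662]
[460.889 257.708  94.   ]
[ 0.015 -0.002  0.38   0.001  0.001 -0.002] [ 0.017 -0.003  0.38   0.001  0.001 -0.002]
```

Settled; the lever measures (461,257.7), agreeing with the first estimate. Descend and grip.

>>> drive_tool([
  [0.016, -0.002, 0.08, 0.001, 0.001, -0.002],
  [0.016, -0.002, 0.2, 0.001, 0.001, -0.002],
  [0.016, -0.002, 0.3, 0.001, 0.001, -0.002],
  [0.016, -0.002, 0.36, 0.001, 0.001, -0.002],
  [0.016, -0.002, 0.375, 0.001, 0.001, -0.002],
  [0.016, -0.002, 0.375, 0.001, 0.001, -0.002],
])

```text
time: 21.15
tool_pos: [460.6, 257.7, 80.3]
tcp_rot: [-0.001, 0.27, 0.963, -0.001]
contact_force: [1.0, 0.1, -0.0]
grip_width: 0.598
finger_force: 0.0
```

>>> drive_tool([
  [0, 0, 0, 0, 0, 0],
  [0, 0, 0, 0, 0, 0],
  [0, 0, 0, 0, 0, 0],
  [0, 0, 0, 0, 0, 0],
  [0, 0, 0, 0, 0, 0],
  [0, 0, 0, 0, 0, 0],
  [0, 0, 0, 0, 0, 0],
], jaw=0)

```text
time: 21.85
tool_pos: [460.6, 257.6, 80.3]
tcp_rot: [-0.001, 0.27, 0.963, -0.0]
contact_force: [-0.1, -0.0, 0.2]
grip_width: 0.015
finger_force: 0.0
```

```bash
python3 - <<'E'
from h import *
p,R,s=pose();v=p[:2]-C;a=np.degrees(np.arctan2(v[1],v[0]));r=np.hypot(*v);print(p,a,r,s['contact_force'],s['grip_width'],s['finger_force'])
for t in [149.5,152,156,160.5,165,169.5,174,178.5,182,184.2,185]:
    f=(t-a)/(185-a); rr=r+(114-r)*0
    print(t,row(np.r_[C+rr*u(t),p[2]],Ro.from_rotvec([0,0,np.radians(t-a)])*R,p,R).round(3))
E
```

```text
[460.559 257.602  80.284] 148.80677544076497 115.07854001424016 [-0.11  -0.045  0.163] 0.014913856289389144 0.0
149.5 [-0.    -0.007  0.     0.    -0.    -0.004]
152 [-0.001 -0.032  0.     0.    -0.    -0.018]
156 [-0.005 -0.072  0.     0.    -0.    -0.04 ]
160.5 [-0.012 -0.117  0.     0.    -0.    -0.065]
165 [-0.023 -0.16   0.     0.    -0.    -0.09 ]
169.5 [-0.038 -0.203  0.     0.    -0.    -0.115]
174 [-0.055 -0.245  0.     0.    -0.    -0.14 ]
178.5 [-0.076 -0.285  0.     0.    -0.    -0.165]
182 [-0.095 -0.315  0.     0.    -0.    -0.184]
184.2 [-0.107 -0.333  0.     0.    -0.    -0.197]
185 [-0.112 -0.34   0.     0.    -0.    -0.201]
```

Jaws shut on nothing; look.

```bash
python3 - <<'E'
from h import *
w,W=wrist();a=w['image'];s=snapshot('scene')
f=480/2/np.tan(np.radians(s['vfov']/2))
for X in ([460.6,257.6,80],[461,257.6,94],[445,188,94]):
    c=np.array(s['R'])@np.array(X)+np.array(s['t']);print(s['cx']+f*c[0]/c[2],s['cy']+f*c[1]/c[2])
b=cv2.resize(s['image'][130:310,180:420],None,fx=2,fy=2)
o=np.zeros((600,800,3),np.uint8);o[:360,:480]=b;o[360:,:320]=cv2.resize(a,(320,240));o[360:,330:810]=cv2.resize(a[150:350,160:480],(480,240))[:,:470]
cv2.imwrite('pics/c7.png',o[:,:,::-1])
for c in [w,s,snapshot('side')]: print([(np.round(d['point'],1).tolist(),round(d['p'],2)) for d in place_of('lever',c)[:1]])
E
```

```text
265.0439455920909 225.8466684179505
264.95073021998013 220.18419250211215
283.50392036558327 235.2091610296898
[([462.9, 248.7, 76.8], 0.63)]
[([457.4, 259.9, 80.4], 0.79)]
[([465.9, 255.4, 78.4], 0.66)]
```

View pics/c7.png

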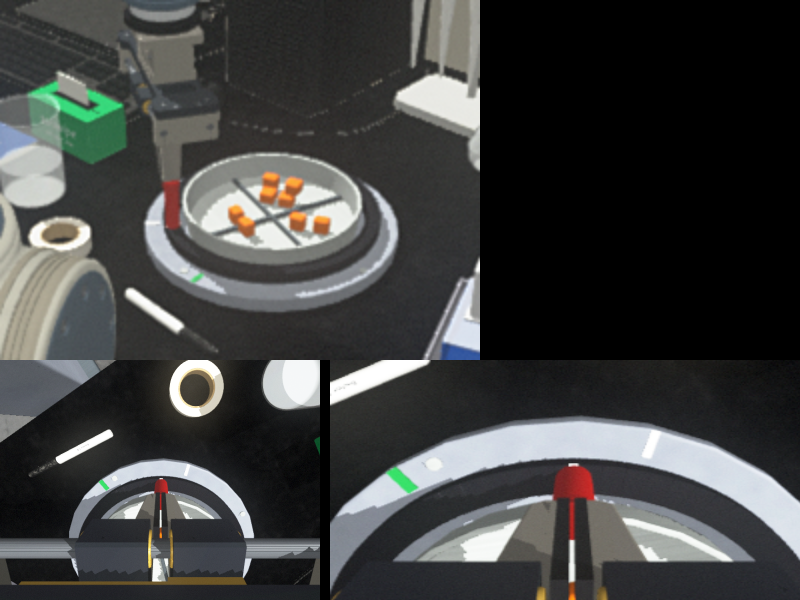

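Both views (last picture): all eight tablets lie in the pan, with at least one in every quarter. The lever peg is at scene crop (172,180-228), right at the fingertips, yet the jaws are shut. I check the red extents numerically.

```bash
python3 - <<'E'
from h import *
a=cv2.imread('pics/c7.png')  # bottom-left unaffected; take fresh instead
w,W=wrist();s=snapshot('scene');d=snapshot('side');p,R,st=pose();print(p,st['contact_force'])
def red(c,nm):
    h=cv2.cvtColor(c['image'],cv2.COLOR_RGB2HSV);m=cv2.inRange(h,(0,130,70),(8,255,255))|cv2.inRange(h,(174,130,70),(180,255,255))
    n,l,q,ce=cv2.connectedComponentsWithStats(m);f=240/np.tan(np.radians(c['vfov']/2))
    for i in range(1,n):
        if q[i][4]>60: print(nm,q[i],ce[i].round(1))
    return m,f
m,f=red(w,'wrist')
for y in range(195,300,6):
    x=np.nonzero(m[y,280:360])[0]; print(y,(x.min()+280,x.max()+280,len(x)) if len(x) else None, end='; ')
print()
# project peg with axis at (461,257.5) into wrist, and finger tips
Wi=np.linalg.inv(W)
for nm,X in [('peg34',[461,257.5,34]),('peg60',[461,257.5,60]),('peg94',[461,257.5,94]),('tip',p+R.apply([0,0,17])),('tcp',p)]:
    c=(Wi@np.r_[X,1])[:3];print(nm,(w['cx']+f*c[0]/c[2]).round(1),(w['cy']+f*c[1]/c[2]).round(1),'16mm=',(16*f/c[2]).round(1))
for c,nm in [(s,'scene'),(d,'side')]:
    m2,ff=red(c,nm)
    for X in ([461,257.5,34],[461,257.5,94],p+R.apply([0,0,17])):
        k=np.array(c['R'])@np.array(X)+np.array(c['t']);print((c['cx']+ff*k[0]/k[2]).round(1),(c['cy']+ff*k[1]/k[2]).round(1),end=' | ')
    print()
E
```

```text
[460.586 257.596  80.253] [-0.012 -0.063  0.734]
wrist [309 238  27  62 711] [322.1 255.6]
195 None; 201 None; 207 None; 213 None; 219 None; 225 None; 231 None; 237 None; 243 (np.int64(312), np.int64(332), 21); 249 (np.int64(310), np.int64(334), 25); 255 (np.int64(310), np.int64(335), 26); 261 (np.int64(309), np.int64(335), 27); 267 (np.int64(321), np.int64(321), 1); 273 (np.int64(320), np.int64(321), 2); 279 (np.int64(320), np.int64(321), 2); 285 (np.int64(320), np.int64(321), 2); 291 (np.int64(320), np.int64(321), 2); 297 (np.int64(320), np.int64(321), 2); 
peg34 321.8 246.8 16mm= 24.6
peg60 321.9 260.0 16mm= 27.4
peg94 322.0 282.5 16mm= 32.3
tip 321.6 261.1 16mm= 27.9
tcp 321.7 271.8 16mm= 30.2
scene [474 171  19  13 201] [482.9 176.9]
scene [261 220   9  25 151] [265.5 231.4]
265.9 243.7 | 265.0 220.2 | 265.3 232.4 | 
side [294 206   7  20 102] [297.5 215. ]
side [507 224  20  17 264] [516.5 232.1]
297.1 223.3 | 295.9 204.5 | 296.4 214.2 |
```

The peg's axis coincides with the fingers, though the jaws report shut with no force. I try a small tangential move and see whether the lever follows.

>>> drive_tool([
  [0, -0.007, 0, 0, 0, -0.004],
  [-0.001, -0.032, 0, 0, 0, -0.018],
  [-0.005, -0.072, 0, 0, 0, -0.04],
  [-0.005, -0.072, 0, 0, 0, -0.04],
])

```text
time: 22.7
tool_pos: [453.3, 244.1, 80.2]
tcp_rot: [-0.001, 0.208, 0.978, -0.001]
contact_force: [-0.9, 0.0, 0.1]
grip_width: 0.009
finger_force: 0.0
```

```bash
cat >> h.py <<'E'
def levang():
    p,R,st=pose();v=p[:2]-C;print(st['time'],p,'tcp ang',np.degrees(np.arctan2(v[1],v[0]))%360,'F',st['contact_force'],st['grip_width'],st['finger_force'])
    for n in ['scene','side']:
        c=snapshot(n);h=cv2.cvtColor(c['image'],cv2.COLOR_RGB2HSV);m=cv2.inRange(h,(0,130,70),(8,255,255))|cv2.inRange(h,(174,130,70),(180,255,255))
        x0,x1,y0,y1=(240,310,190,280) if n=='scene' else (270,340,180,270)
        k=np.zeros_like(m);k[y0:y1,x0:x1]=m[y0:y1,x0:x1];ys,xs=np.nonzero(k);f=240/np.tan(np.radians(c['vfov']/2))
        Rr,t=np.array(c['R']),np.array(c['t']);A=np.arange(130,210,.1);best=[]
        for a in A:
            X=np.r_[C+114*u(a),64];q=Rr@X+t;best.append(abs(c['cx']+f*q[0]/q[2]-xs.mean())+abs(c['cy']+f*q[1]/q[2]-ys.mean()))
        i=np.argmin(best);print(n,'lever angle',A[i].round(1),'err px',round(best[i],1),'bbox',xs.min(),xs.max(),ys.min(),ys.max())
E
python3 -c "
from h import *
levang()"
```

```text
22.7 [453.302 244.083  80.155] tcp ang 156.44318354800373 F [-0.933  0.022  0.144] 0.009065701670064893 0.0
scene lever angle 152.1 err px 1.0 bbox 262 269 224 243
side lever angle 152.8 err px 1.9 bbox 295 300 204 225
```

```bash
python3 - <<'E'
from h import *
w,W=wrist();h=cv2.cvtColor(w['image'],cv2.COLOR_RGB2HSV);m=cv2.inRange(h,(0,130,70),(8,255,255))|cv2.inRange(h,(174,130,70),(180,255,255))
n,l,q,ce=cv2.connectedComponentsWithStats(m)
for i in range(1,n):
    if q[i][4]>20: print(q[i],ce[i].round(1))
f=240/np.tan(np.radians(w['vfov']/2));Wi=np.linalg.inv(W)
for a in (148.7,152,156.4):
  for z in (34,60,94):
    c=(Wi@np.r_[C+114*u(a),z,1])[:3];print(a,z,(w['cx']+f*c[0]/c[2]).round(1),(w['cy']+f*c[1]/c[2]).round(1))
for n in ['scene','side']:
  c=snapshot(n);f=240/np.tan(np.radians(c['vfov']/2))
  for a in (148.7,156.4):
    for z in (34,94):
      k=np.array(c['R'])@np.r_[C+114*u(a),z]+np.array(c['t']);print(n,a,z,(c['cx']+f*k[0]/k[2]).round(1),(c['cy']+f*k[1]/k[2]).round(1))
E
```

```text
[ 332  239   36   58 1058] [350.2 263.2]
148.7 34 343.6 248.7
148.7 60 346.2 262.1
148.7 94 350.6 285.0
152 34 333.5 247.8
152 60 335.0 261.1
152 94 337.5 283.8
156.4 34 320.1 247.5
156.4 60 320.0 260.7
156.4 94 319.9 283.4
scene 148.7 34 266.2 243.6
scene 148.7 94 265.3 220.1
scene 156.4 34 268.3 247.3
scene 156.4 94 267.5 223.7
side 148.7 34 297.4 223.3
side 148.7 94 296.2 204.5
side 156.4 34 295.9 227.1
side 156.4 94 294.7 208.3
```

```bash
python3 - <<'E'
from h import *
s=snapshot('scene');print(pose()[0])
im=s['image'][200:250:2,248:300].astype(int);
for r,row_ in zip(range(200,250,2),im):
    print(r,''.join('R' if a>90 and b<60 else 'G' if b>a+30 and b>80 else '#' if max(a,b,c)<45 else '+' if max(a,b,c)<110 else '-' if max(a,b,c)<170 else '.' for a,b,c in row_))
d=snapshot('side')['image'][190:232:2,280:330].astype(int);print()
for r,row_ in zip(range(190,232,2),d):
    print(r,''.join('R' if a>90 and b<60 else '#' if max(a,b,c)<45 else '+' if max(a,b,c)<110 else '-' if max(a,b,c)<170 else '.' for a,b,c in row_))
E
```

```text
[454.165 245.054  80.331]
200 +++++++++#++++++---+++++---+----------------++++++++
202 +++++++++++-++++---+--+-----------++++++++++++++++++
204 ++++++++++++++++---+------+-++++++++++++++++++++++++
206 ++++++++++++++++++--+++-++++++++++++++++++++++++++++
208 ++++++++++++++++++++++++++++++++++++++++++++++++----
210 +++++++++++++++++++++--+++++++++++++++++++-....-----
212 +++++++++++++++++++++--++++++++++++++-...-----------
214 +++++++++++++++--++++++-+++++++++--...--------------
216 +++++++++++++++--++++++-++++++-...------------------
218 ++++++++++++++++-+++++++++++-...--------------------
220 ++++++++++++++++-++++++-++-..-------------------+++-
222 +++++++++++++R++-++++++++-..----------------------++
224 ++++++++++++++R----RRR++...-------------------------
226 +++++++++++++--RRRRRRR+-..--------------------......
228 +++++++++++...-RRRRRRR+-.------------------.........
230 +++++++++-....-RRRRRRR+..---------------............
232 ++++++++-.....-RRRRRRR+-..------------..............
234 ++++++-.......-RRRRRRR+-..---------.................
236 ++++++.......-+RRRRRR---...--------.........
[... 806 characters left out ...]
--------+..R+++++++++++++++--.....------
208 ++++++++++--------+--++++++++--.---....-----------
210 +++++++++++++++-----R+++++-..---...---------------
212 ++++++++++++++RR-R---+-...---...------------------
214 +++++++++++++++---R-...----...-----------------...
216 +++++++++++++++-----------..-------------.........
218 ++++++++++++++----------...----------.............
220 +++++++++++++..--------...--------................
222 +++++++++++-....-------..-------..................
224 ++++++++++.....------...------....................
226 ++++++++-......-++++++..-----.....................
228 +++++++-......--++++++..---.......................
230 +++++++.......--+++++-..--........................
```

Evidence from the scene and side rows says the fingers end near z≈93, just above the peg. I go back over the peg, descend 15 mm deeper (safe either way), and close again.

```bash
python3 - <<'E'
from h import *
print(row(np.r_[C+114*u(148.7),110],tool(58.6)),row(np.r_[C+114*u(148.7),65],tool(58.6)))
E
```

```text
[-0.009  0.071 -0.149 -0.    -0.     0.04 ] [-0.009  0.071  0.076 -0.    -0.     0.04 ]
```

>>> drive_tool([
  [0, 0, -0.07, 0, 0, 0],
  [0, 0, -0.15, 0, 0, 0],
  [-0.005, 0.035, -0.15, 0, 0, 0.02],
  [-0.009, 0.071, -0.15, 0, 0, 0.04],
  [-0.009, 0.071, -0.15, 0, 0, 0.04],
  [-0.009, 0.071, -0.1, 0, 0, 0.04],
  [-0.009, 0.071, -0.03, 0, 0, 0.04],
  [-0.009, 0.071, 0.03, 0, 0, 0.04],
  [-0.009, 0.071, 0.076, 0, 0, 0.04],
  [-0.009, 0.071, 0.076, 0, 0, 0.04],
  [-0.009, 0.071, 0.076, 0, 0, 0.04],
], jaw=0.6)

```text
time: 24.15
tool_pos: [461.2, 256.8, 64.7]
tcp_rot: [-0.001, 0.27, 0.963, -0.001]
contact_force: [0.5, 0.1, -0.2]
grip_width: 0.604
finger_force: 0.0
```

>>> drive_tool([
  [0, 0, 0, 0, 0, 0],
  [0, 0, 0, 0, 0, 0],
  [0, 0, 0, 0, 0, 0],
  [0, 0, 0, 0, 0, 0],
  [0, 0, 0, 0, 0, 0],
  [0, 0, 0, 0, 0, 0],
  [0, 0, 0, 0, 0, 0],
], jaw=0)

```text
time: 24.85
tool_pos: [461.5, 257.1, 65.2]
tcp_rot: [-0.0, 0.27, 0.963, -0.0]
contact_force: [-0.2, -0.2, 1.7]
grip_width: 0.175
finger_force: 30.0
```

Peg gripped (16 mm). Drive the arc.

>>> drive_tool([
  [0, -0.007, 0, 0, 0, -0.004],
  [-0.001, -0.032, 0, 0, 0, -0.018],
  [-0.005, -0.071, 0, 0, 0, -0.04],
  [-0.012, -0.115, 0, 0, 0, -0.065],
  [-0.023, -0.159, 0, 0, 0, -0.09],
  [-0.037, -0.202, 0, 0, 0, -0.115],
  [-0.055, -0.243, 0, 0, 0, -0.14],
  [-0.075, -0.283, 0, 0, 0, -0.165],
  [-0.094, -0.312, 0, 0, 0, -0.184],
  [-0.106, -0.33, 0, 0, 0, -0.197],
  [-0.11, -0.337, 0, 0, 0, -0.201],
  [-0.11, -0.337, 0, 0, 0, -0.201],
])

```text
time: 26.05
tool_pos: [445.7, 187.8, 65.3]
tcp_rot: [-0.0, -0.042, 0.999, -0.0]
contact_force: [2.7, -1.4, -0.1]
grip_width: 0.181
finger_force: 30.0
```

>>> drive_tool([
  [0, 0, 0, 0, 0, 0],
  [0, 0, 0, 0, 0, 0],
  [0, 0, 0, 0, 0, 0],
])

```text
time: 26.35
tool_pos: [445.6, 188.2, 65.2]
tcp_rot: [-0.0, -0.042, 0.999, -0.0]
contact_force: [4.0, 0.1, 0.3]
grip_width: 0.179
finger_force: 30.0
```

```bash
python3 - <<'E'
from h import *
p,R,st=pose();v=p[:2]-C;print(st['time'],p,np.hypot(*v),np.degrees(np.arctan2(v[1],v[0]))%360,st['contact_force'],st['grip_width'],R.as_matrix()[:,1])
print(row(np.r_[C+114*u(185),p[2]],R))
E
```

```text
26.35 [445.627 188.174  65.244] 113.79790632557133 184.95367078081384 [4.02  0.118 0.327] 0.1791825521445187 [-0.085  0.996 -0.   ]
[ 0.001 -0.     0.     0.     0.     0.   ]
```

Lever at about 185°, aligned. Release, retreat, and verify by the wrist camera.

>>> drive_tool([
  [0, 0, 0, 0, 0, 0],
  [0, 0, 0, 0, 0, 0],
  [0, 0, 0, 0, 0, 0],
  [0, 0, 0, 0, 0, 0],
  [0, 0, 0, 0, 0, 0],
], jaw=0.6)

```text
time: 26.85
tool_pos: [444.9, 187.9, 65.0]
tcp_rot: [-0.001, -0.042, 0.999, -0.0]
contact_force: [0.5, -0.5, 0.3]
grip_width: 0.587
finger_force: 0.0
```

>>> drive_tool([
  [0, 0, -0.1, 0, 0, 0],
  [0, 0, -0.3, 0, 0, 0],
  [0, 0, -0.5, 0, 0, 0],
  [0, 0, -0.7, 0, 0, 0],
  [-0.1, 0, -0.9, 0, 0, 0],
  [-0.2, 0, -1, 0, 0, 0],
  [-0.2, 0, -1, 0, 0, 0],
  [-0.2, 0, -1, 0, 0, 0],
  [-0.2, 0, -1, 0, 0, 0],
  [-0.2, 0, -1, 0, 0, 0],
  [-0.2, 0, -1, 0, 0, 0],
])

```text
time: 27.95
tool_pos: [484.3, 191.3, 264.1]
tcp_rot: [-0.002, -0.043, 0.999, -0.001]
contact_force: [-0.7, 0.5, -0.2]
grip_width: 0.602
finger_force: 0.0
```

```bash
python3 - <<'E'
from h import *
w,W=wrist();p,R,st=pose();print(st['time'],p,st['contact_force'])
h=cv2.cvtColor(w['image'],cv2.COLOR_RGB2HSV)
def comp(m,nm):
    n,l,q,ce=cv2.connectedComponentsWithStats(m)
    for i in range(1,n):
        if q[i][4]>25: print(nm,q[i],ce[i].round(1))
    i=1+q[1:,4].argmax();return q[i],ce[i]
m=cv2.inRange(h,(0,130,70),(8,255,255))|cv2.inRange(h,(174,130,70),(180,255,255))
q,ce=comp(m,'red'); g,gc=comp(cv2.inRange(h,(45,90,60),(85,255,255)),'green')
f=240/np.tan(np.radians(w['vfov']/2));Wi=np.linalg.inv(W)
for a in (183,185,187):
  for rr,z in ((114,40),(114,94),(134,20)):
    c=(Wi@np.r_[C+rr*u(a),z,1])[:3];print(a,z,(w['cx']+f*c[0]/c[2]).round(1),(w['cy']+f*c[1]/c[2]).round(1),end=' | ')
  print()
for n in ['scene','side','wrist']:
    c=w if n=='wrist' else snapshot(n)
    for k in ['lever','locked_mark','shaker','marker','tape_roll']: print(n,k,[(np.round(d['point'],1).tolist(),round(d['p'],2)) for d in place_of(k,c)[:1]])
    if n!='side':
        for d in look_for('tablet0',c):
            v=np.array(d['point'])[:2]-C
            if d['p']>.3: print('tab',round(d['p'],2),np.round(d['point']),'along160',round(v@u(160)),'along70',round(v@u(70)))
E
```

```text
28.0 [484.558 191.386 264.345] [-0.626  0.61  -0.269]
red [312 158  19  20 301] [321.2 167.6]
green [319 137   5  15  75] [321. 144.]
green [ 528  246  112   73 5768] [583.  280.3]
183 40 324.7 164.0 | 183 94 325.4 168.6 | 183 20 325.2 144.4 | 
185 40 321.1 163.9 | 185 94 321.1 168.5 | 185 20 321.0 144.4 | 
187 40 317.4 164.0 | 187 94 316.9 168.6 | 187 20 316.8 144.5 | 
scene lever [([442.5, 189.0, 80.8], 0.7)]
scene locked_mark [([427.6, 185.0, 18.7], 0.92)]
scene shaker [([549.4, -84.1, 4.0], 0.7)]
scene marker [([364.8, 163.8, 0.1], 0.72)]
scene tape_roll [([382.6, 356.4, -0.6], 0.87)]
tab 0.58 [557. 163.  34.] along160 -10 along70 -34
tab 0.57 [603. 242.  36.] along160 -26 along70 57
tab 0.52 [511. 195.  35.] along160 44 along70 -19
tab 0.5 [585. 196.  34.] along160 -25 along70 7
tab 0.41 [575. 136.  39.] along160 -36 along70 -53
tab 0.39 [598. 200.  45.] along160 -36 along70 15
tab 0.38 [578. 224.  34.] along160 -8 along70 31
side lever [([448.8, 185.0, 77.9], 0.6)]
side locked_mark [([424.2, 188.6, 19.0], 0.88)]
side shaker [([548.0, -85.6, 5.1], 0.83)]
side marker [([363.4, 167.5, 1.2], 0.44)]
side tape_roll [([364.9, 166.6, 2.6], 0.51)]
wrist lever [([447.0, 184.5, 79.8], 0.77)]
wrist locked_mark [([430.2, 184.8, 15.5], 0.92)]
wrist shaker [([552.6, -82.2, 6.6], 0.79)]
wrist marker [([366.2, 165.9, -0.4], 0.93)]
wrist tape_roll [([385.1, 353.0, 1.0], 0.69)]
tab 0.77 [513. 204.  45.] along160 45 along70 -10
tab 0.71 [579. 224.  34.] along160 -10 along70 31
tab 0.65 [528. 191.  20.] along160 26 along70 -17
tab 0.63 [574. 145.  36.] along160 -32 along70 -45
tab 0.62 [599. 203.  50.] along160 -36 along70 18
tab 0.55 [529. 227.  36.] along160 38 along70 17
tab 0.55 [588. 203.  38.] along160 -26 along70 15
tab 0.55 [564. 168.  34.] along160 -14 along70 -26
```

```bash
python3 -c "
from station import bot
print(bot.job_done())"
```

```text
the job is handed in; nothing more can be done
None
```

I handed the job in at about 28 s (no verdict came back): all eight tablets are in the pan (4, 2, 1 and 1 per quarter), the empty shaker is upright in its tray and released, and the lever is in line with the green mark.

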